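# Close the telescoping rod rest by one hole and lay the glass rod on it

### The arm

A 7-joint arm with a two-finger parallel gripper is mounted at the origin on a cart in front of the work surface, level with it; the furniture and walls round the work are solid. World frame = base frame: x ahead of the robot, y to its left, z up, the work surface at z = 0. Lengths are in m, angles in rad, forces in N, time in s.
With the tool pointing down it reaches from about 0.4 to 0.85 m from the base axis. Payload 10.4 kg.
Tool frame: the origin (TCP) lies between the finger pads; the fingertips stand tcp_to_tips ahead of it and the grasp point (between the pads) lies 8 mm behind it (tcp_to_tips is the distance from the TCP to the fingertips, in m); z points along the fingers, y is the line along which they close (so a half turn about z gives the same grasp; the last joint's range is limited). The gripper opens to 85 mm and grips with 20 to 120 N. Pads are 22 mm wide; open, the fingers measure 114 mm over their backs; the gripper's body (76 mm by 85 mm) begins 54 mm behind the grasp point. The pads swing forward as they close: fully open they stand 13 mm farther back than shut.
Start: joints at [-1.279, 0.332, -0.065, 1.46, 0.022, 1.35, -0.088], TCP at [0.194, 0.594, 0.207] pointing down, gripper open.
Joint ranges: [-2.6, 2.6], [-0.5, 2.12], [-1.47, 1.34], [0.16, 2.42], [-1.27, 4.41], [0.06, 2.06], [-2.6, 2.6]. Speed limits (rad/s): [2.22, 2.22, 2.79, 2.79, 3.14, 3.14, 3.14].

### API

Orientations are given as a unit quaternion [x, y, z, w].
In Python, from workcell import * gives the robot as it stands.
- The arm moves only by the tool apply_moves, never from a script. Its argument "rows" is a list of rows, each an object of numbers: "x", "y", "z": the shift along the tool's x, y, z in mm; "ax", "ay", "az": the turn, a rotation vector about the tool's x, y, z in degrees; "gripper": the closure, from 0 (fully open) to 1 (shut). A call has 1 to 5 rows; each row shifts and turns the commanded pose from where the row before left it, along the tool's axes as they then stand; what a row does not reach is not made up. A row lasts 1/12 s, in which the tool goes at most 41.7 mm and 7.16 degrees, less where a joint would pass 70% of its speed; a pose out of reach is approached as far as the arm can. A call with a gripper value outside its range is refused whole. The fingers move at their own pace and stop on an object; "newtons" is the grip in N (left out, the last holds). Time passes only in rows, so rows that do not move let the fingers close. It gives the time, the measured TCP pose, the force, the opening and the grip force at its end, in the units of the state.
- get_obs(): the state, without advancing time (a new reading comes with each control period).
- camera(name): name is "side" or "top"; returns a dict with "color" (400x640x3 uint8, red, green, blue), "fov_y" (degrees; the focal length in pixels is half the picture's height over the tangent of half this angle, whatever the lens; pixels are square), "cx", "cy" (the principal point, pixels), "rvec" (rotation vector, rad) and "tvec" (3), from world to camera coordinates, as OpenCV has them. Camera axes: x right, y down, z forward; pixel columns grow to the right and rows downward; lengths in m; the calibration is good to about 2 mm. A picture is of the moment at which its call begins. There is no depth.
- hand_in(): hands the job in; it is judged then, once.
The state is a dict: "clock": time; "joint_pos": joint angles; "joint_velocities": joint speeds; "tau": joint torques, N m; "position": TCP position; "ee_rot": TCP orientation; "ft_force": force on the tool from outside, world axes, zero at the start; "torque": the same for the moment, N m; "grip_width": opening from 0.0 (shut) to 1.0 (fully open); "grasp_force": force on a finger pad.
Only numpy, scipy, OpenCV 4.12 (cv2) and the standard library are available. Lean on these libraries where they do the work, as an engineer would, in place of code of your own. Each camera call takes 0.05 s, during which the arm holds its last target. There are 200 camera calls.

### The job

The telescoping rod rest is drawn out to its last hole, too wide for the glass rod. Press in its sprung button and slide the loose end towards the bolted foot until the button snaps right out through the next hole - press the button clear before you slide, stop when it clicks, and do not strain the tube against the button. Then lay the rod gently, not dropping it, across both notches so that it sticks out about equally at both ends, let go, and leave the other things on the bench where they are.

Things in the scene. Friction and masses are not known exactly. Their poses are not given: they have to be found in the camera images.
- telescopic_rest: fixed half of the rod rest: dark steel foot (105 x 66 x 14 mm) bolted to the bench, upright, and a level square inner tube (19.5 mm) whose axis is 45 mm up. Origin: on the bench straight below the button. z up; y along the tube from the button towards the fixed upright (roughly the robot's left); x level, away from the robot. The button and its travel lie along x.
- rest_slide: sliding half: square aluminium sleeve, 24 mm outside, 2 mm wall, round the inner tube, with an upright and a small foot 182.5 mm to the right (-y). Slides along the tube only, against 8 N friction. A row of three 11.6 mm holes, 45 mm apart, in its face towards the robot. Origin: on the bench below the first hole (nearest the fixed foot); axes as the rest's. Black ferrule at y 32 to 40 mm.
- rest_button: sprung brass button, 10 mm wide with a 3 mm conical tip, carried by the inner tube (does not travel with the sleeve), poking towards the robot (-x) through a hole of the sleeve. Origin: on the tube axis. 2.1 N starts it, 3.5 N presses it flush with the face. A pinch across the sleeve, one finger on the button, one on the back face, presses it in and can pull the sleeve along.
- button_tip (a point): tip of the button: 17 mm from the tube axis (-x) when out (5 mm proud), 12 mm when flush, 10 mm when trapped. Less than 4 mm in, its shank locks the sleeve. Flush, the sleeve's edge rides over the cone, needing about 16 N along the tube, and traps the button; then 10 N slides the sleeve, until the button springs out in the next hole and locks it: a sharp rise of force.
- fixed_notch (a point): middle of the floor of the notch in the fixed upright (y = +137.5 mm of the rest, 78 mm above the bench). Notch floor 14 mm wide, lined black, flaring to 27 mm at the top 14 mm higher. Uprights: steel plates 10 mm thick (along y), 50 mm wide, 92 mm tall.
- sliding_notch (a point): middle of the floor of the notch in the sliding upright, 78 mm above the bench. It is 320 mm from the fixed notch at the start (button in the first hole) and 275 mm once the sleeve has slid 45 mm along +y and the button stands in the second hole; the third hole is 45 mm further. A hole leaves the button about 1 mm of play either way.
- glass_rod: white glass rod, 309 mm long, 8 mm thick, about 45 g, lying on the bench between the robot and the rest. Origin: middle of the rod, on its underside. x along the rod, z up. Laid in both notches, underside 78 mm above the bench, middle over the origin of the fixed half, it sticks out 12 mm beyond each upright.
- tumbler: glass tumbler, 80 mm wide and 153 mm tall, standing to the left of the work; a bystander. Origin: centre of its underside.
- brass_paddle: brass paddle with a turned maple handle, 138 x 42 x 25 mm, lying at the right; a bystander. Origin: centre of its underside.
- pliers_nose: needle-nose pliers with dipped handles, 157 x 55 x 12 mm, lying at the back right; a bystander. Origin: centre of its underside.
- marver_block: flat black graphite block, 50 x 50 x 18 mm, at the back right; a bystander. Origin: centre of its underside.

How it is judged:
On the way:
1. the rest is closed by one hole: the notches are 275 mm apart (within 4 mm) and the button stands out through the second hole (distance between fixed_notch and sliding_notch between 0.271 and 0.279 m and x of button_tip in the frame of telescopic_rest below -0.0155 m), for 0.2 s.
At the end, for the whole second after the job is handed in: Button at least 3.5 mm proud in the second hole, notches 275 mm apart (within 4 mm); rod at rest in both notches, underside 74 to 82 mm above the bench, its middle within 6 mm across and 11 mm along of the rest's middle, within 0.04 rad of its line (all of step 1 and x of glass_rod in the frame of telescopic_rest between -0.006 and 0.006 m and y of glass_rod in the frame of telescopic_rest between -0.011 and 0.011 m and z of glass_rod in the frame of telescopic_rest between 0.074 and 0.082 m and angle between the x axis of glass_rod and the y axis of telescopic_rest, either way round below 0.04 rad and linear speed of glass_rod below 0.02 m/s); the robot touches nothing.
It fails at once if the tube is strained against the button: more than 18 N between button and sleeve (contact force between rest_button and rest_slide above 18 N).
It fails at once if the glass rod is pressed against the rest with more than 25 N (contact force between glass_rod and telescopic_rest above 25 N).
It fails at once if the glass rod is let fall (a drop of more than about 10 mm) (contact force between the fingers and glass_rod below 0.05 N and linear speed of glass_rod above 0.45 m/s).
It fails at once if a bystander (tumbler, brass paddle, pliers, graphite block) is moved by more than 30 mm (distance of any of tumbler, brass_paddle, pliers_nose, marver_block from where it was at the start of the episode above 0.03 m).
It also fails if it takes over 58 s, if anything falls off the work surface, if the arm or the gripper's body presses on something with over 40 N, if the wrist force passes 120 N, or if a joint passes its speed limit or range.

## Working session

There is one attempt and no reset: what is moved stays moved. The work goes in short steps, Python scripts to look and compute and a tool call to move; the robot and the scene stay as the last step left them, time stands still between calls to the robot, and variables do not carry over. Pictures are saved under pics/ and viewed, at most 10 in all, crops included, and the job is handed in when it is done.

Besides the shell and the picture viewer there is one more tool, called after ">>>" in YAML: its name, and indented under it one key for each argument. apply_moves: Moves the arm, as the interface text tells. Its arguments: {"type":"object","properties":{"rows":{"type":"array","items":{"type":"object","properties":{"x":{"type":"number"},"y":{"type":"number"},"z":{"type":"number"},"ax":{"type":"number"},"ay":{"type":"number"},"az":{"type":"number"},"gripper":{"type":"number"}}}},"newtons":{"type":"number"}},"required":["rows"]}

```bash
ls; mkdir -p pics
python3 - <<'E'
from workcell import *
import cv2,numpy as np
o=get_obs();print(o)
for n in("side","top"):
    c=camera(n);cv2.imwrite(f"pics/{n}0.png",c["color"][:,:,::-1]);print(n,c["fov_y"],c["cx"],c["cy"],c["rvec"],c["tvec"])
E
```

```text
pics
{'clock': 0.0, 'joint_pos': array([-1.27856867,  0.3328907 , -0.06466105,  1.46094519,  0.0215981 ,
        1.34989366, -0.08849177]), 'joint_velocities': array([-8.45523226e-04,  7.24649127e-04, -1.94363638e-03,  3.13012157e-04,
        5.42981252e-04,  4.28450882e-05,  3.59001789e-04]), 'tau': array([ 1.22730626e-04, -6.25445938e+01,  4.96173289e-02, -3.91601694e+01,
        1.63108937e-02,  9.90971457e-03,  4.06524077e-05]), 'position': array([0.19343426, 0.59388138, 0.20600225]), 'ee_rot': array([ 1.56768416e-01,  9.87635127e-01, -7.17028631e-04, -7.46638640e-05]), 'ft_force': array([ 0.04181863, -0.38126515,  0.7521947 ]), 'torque': array([0.01432293, 0.0367772 , 0.0056591 ]), 'grasp_force': 0.0, 'grip_width': 1.0021999637560506}
side 50.76385255503325 330.1527299519544 195.54028276597288 [ 0.27372963 -2.65654058  1.41138833] [0.54640245 0.13470959 0.83430851]
top 49.23824702266475 322.03606799751833 201.55424603495683 [ 2.13685217 -2.15714372  0.17372231] [-0.03912991  0.59985453  1.25724661]
```

View pics/side0.png

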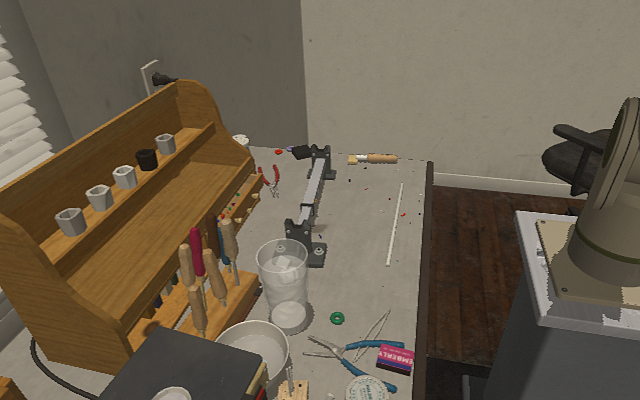

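View pics/top0.png

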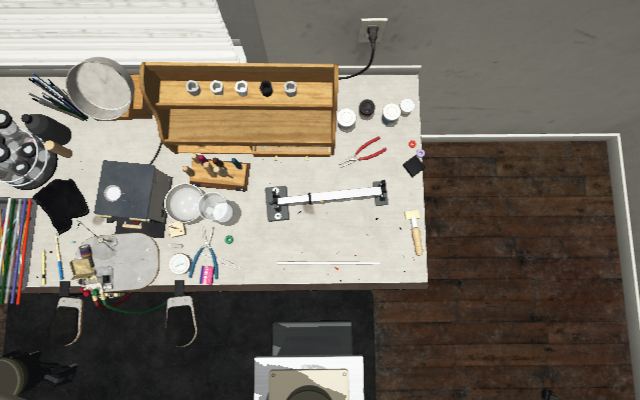

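The top view shows the rest from the fixed foot (277,203) to the sliding upright (380,192). The rod lies along row 263, columns 277–380. The tumbler is at (215,208), the paddle at (414,232) and the pliers at (365,152). Next I'll measure key points with enlarged crops.

```bash
cat > h.py <<'E'
import cv2,numpy as np
from workcell import *
from scipy.spatial.transform import Rotation as R
class Cam:
    def __init__(s,n):
        c=camera(n);s.im=c["color"];f=200/np.tan(np.radians(c["fov_y"])/2)
        s.K=np.array([[f,0,c["cx"]],[0,f,c["cy"]],[0,0,1]]);s.r=np.array(c["rvec"]);s.t=np.array(c["tvec"]);s.M=cv2.Rodrigues(s.r)[0]
    def proj(s,P): return cv2.projectPoints(np.array(P,float).reshape(-1,1,3),s.r,s.t,s.K,None)[0][:,0]
    def plane(s,uv,z):
        uv=np.atleast_2d(uv).astype(float);d=np.c_[uv,np.ones(len(uv))]@np.linalg.inv(s.K).T@s.M
        o=-s.M.T@s.t;return o+d*((z-o[2])/d[:,2])[:,None]
    def crop(s,name,u0,u1,v0,v1,k):
        cv2.imwrite("pics/"+name,cv2.resize(s.im[v0:v1,u0:u1,::-1],None,fx=k,fy=k,interpolation=cv2.INTER_CUBIC))
def tri(c1,p1,c2,p2):
    X=cv2.triangulatePoints(c1.K@np.c_[c1.M,c1.t],c2.K@np.c_[c2.M,c2.t],np.array(p1,float).reshape(2,1),np.array(p2,float).reshape(2,1));return (X[:3]/X[3]).ravel()
E
python3 - <<'E'
from h import *
s=Cam("side");t=Cam("top")
print("tcp",t.proj([.193,.594,.206]),s.proj([.193,.594,.206]), "cams",-t.M.T@t.t,-s.M.T@s.t)
g=t.im.astype(int)
m=((g.min(2)>215)).astype(np.uint8);m[:255]=0;m[272:]=0;m[:,:265]=0;m[:,395:]=0
v,u=np.nonzero(m);print(len(u),u.min(),u.max());(c,sz,a)=cv2.minAreaRect(np.c_[u,v].astype(np.float32));print(c,sz,a)
P=t.plane([[u.min(),v[u==u.min()].mean()],[u.max()+1,v[u==u.max()].mean()]],.004);print(P,np.linalg.norm(P[0]-P[1]))
t.crop("c1.png",258,398,172,232,5);
s.crop("c2.png",270,350,140,275,4)
E
```

```text
tcp [[ 65.33921045 356.86179596]] [[674.44390123 607.26882584]] cams [ 0.40260628 -0.03113299  1.33377831] [0.38832447 0.7177453  0.58891323]
218 277 380
(328.53961181640625, 262.1039733886719) (102.58833312988281, 12.039950370788574) 5.710593223571777
[[ 0.42114804  0.09243285  0.004     ]
 [ 0.41650586 -0.22146901  0.004     ]] 0.3139361815383737
```

View pics/c1.png

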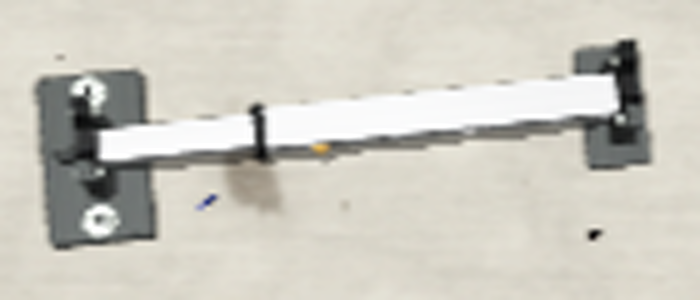

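View pics/c2.png

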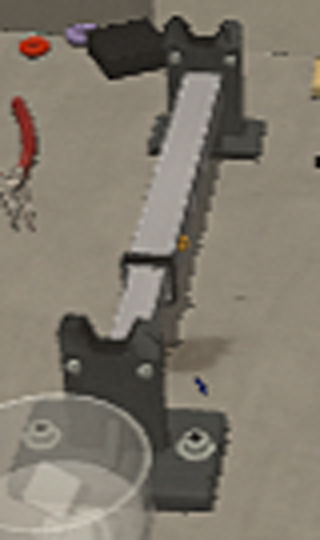

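The top crop shows the brass button at about (322.2,201.6), the ferrule at (310,198) and the uprights at (277,201) and (383,189). In the side crop the button is at about (315.7,200.7).

Run:
```python
from h import *
s=Cam("side");t=Cam("top")
def brass(c,u0,u1,v0,v1):
    h=cv2.cvtColor(c.im,cv2.COLOR_RGB2HSV)[v0:v1,u0:u1].astype(int)
    m=(h[...,0]>10)&(h[...,0]<32)&(h[...,1]>110)&(h[...,2]>90)
    v,u=np.nonzero(m);w=h[...,1][m].astype(float);return np.array([(u*w).sum()/w.sum()+u0,(v*w).sum()/w.sum()+v0]),len(u)
bt,n1=brass(t,312,332,195,208);bs,n2=brass(s,308,325,190,210);B=tri(t,bt,s,bs);print(bt,n1,bs,n2,"button",B, t.proj(B),s.proj(B))
# sleeve top face: edges per column
g=t.im.min(2).astype(float);c=[]
for u in range(316,374):
    col=g[178:208,u];v=np.nonzero(col>215)[0]
    if len(v)>3:c.append((u,178+v.min()-.5,178+v.max()+.5))
c=np.array(c)
for k in(1,2):
    P=t.plane(c[:,[0,k]],.057);a=np.polyfit(P[:,1],P[:,0],1);print("edge x=a*y+b",a,"rms",np.std(P[:,0]-np.polyval(a,P[:,1])),P[0],P[-1])
mid=t.plane(np.c_[c[:,0],(c[:,1]+c[:,2])/2],.057);a=np.polyfit(mid[:,1],mid[:,0],1);th=np.arctan(a[0]);print("mid",a,"angle",np.degrees(th),"width",np.mean(c[:,2]-c[:,1]))
# rest frame
yh=np.array([np.sin(th),np.cos(th),0]);xh=np.array([np.cos(th),-np.sin(th),0])
ax=np.array([np.polyval(a,B[1]),B[1],.045]);print("tip dist from axis",(B-ax)@xh)
O=ax+yh*((B-ax)@yh);print("origin",O)
for nm,y in(("fixed",.1375),("slid",-.1825)):
    p=O+yh*y;p[2]=.092;print(nm,p,t.proj(p),s.proj(p))
fe=O+yh*.036;fe[2]=.059;print("ferrule",t.proj(fe),s.proj(fe))
print(s.proj([[0.421,.0925,.004],[.4165,-.2165,.004]]))
q=get_obs();print(q["ee_rot"],R.from_quat(q["ee_rot"]).as_matrix())
```

```text
[321.97090909 201.22727273] 4 [315.25832127 200.37554269] 8 button [ 0.60178948 -0.04440777  0.04522367] [[321.89608352 200.81208427]] [[315.84582786 200.45252039]]
edge x=a*y+b [-0.08881733  0.62426367] rms 0.003444465017088434 [ 0.62508878 -0.02703572  0.057     ] [ 0.64177042 -0.19692877  0.057     ]
edge x=a*y+b [-0.09623209  0.59849583] rms 0.000866398370616079 [ 0.6010564  -0.02684227  0.057     ] [ 0.61761155 -0.19625676  0.057     ]
mid [-0.09251302  0.61136175] angle -5.2855607292207605 width 8.293103448275861
tip dist from axis -0.013622392437096247
origin [ 0.61535395 -0.04315288  0.045     ]
fixed [0.6026875  0.09376246 0.092     ] [[274.04016666 198.43461747]] [[297.23351082 220.19155846]]
slid [ 0.63216578 -0.22487688  0.092     ] [[384.2326482  187.44184894]] [[320.67130257 145.13709367]]
ferrule [[309.36433139 196.78619437]] [[306.94812595 204.23414416]]
[[388.22179238 265.50613628]
 [402.43099288 183.88404058]]
[ 1.56722671e-01  9.87642632e-01 -1.88620955e-04 -3.06216705e-05] [[-9.50876007e-01  3.09571971e-01 -1.19608894e-04]
 [ 3.09571994e-01  9.50875937e-01 -3.62981973e-04]
 [ 1.36417464e-06 -3.82178413e-04 -9.99999927e-01]]
```

```bash
python3 -c "
from workcell import *
print(tcp_to_tips)"
```

```text
0.011
```

>>> apply_moves:
  rows:
    - {"z": -10, "az": 6.65}
    - {"z": -10, "az": 6.65}
    - {"z": -10, "az": 6.65}
    - {"z": -10, "az": 6.65}
    - {"z": -10, "az": 6.65}

```text
invalid input at $.rows[0]: expected keys x, y, z, ax, ay, az, gripper
```

>>> apply_moves:
  rows:
    - {"z": -8, "az": 6.65}
    - {"z": -8, "az": 6.65}
    - {"z": -8, "az": 6.65}
    - {"z": -8, "az": 6.65}
    - {"z": -8, "az": 6.65}

```text
invalid input at $.rows[0]: expected keys x, y, z, ax, ay, az, gripper
```

>>> apply_moves:
  rows:
    - {"x": 0, "y": 0, "z": -10, "ax": 0, "ay": 0, "az": 6.65, "gripper": 0}
    - {"x": 0, "y": 0, "z": -10, "ax": 0, "ay": 0, "az": 6.65, "gripper": 0}
    - {"x": 0, "y": 0, "z": -10, "ax": 0, "ay": 0, "az": 6.65, "gripper": 0}
    - {"x": 0, "y": 0, "z": -10, "ax": 0, "ay": 0, "az": 6.65, "gripper": 0}
    - {"x": 0, "y": 0, "z": -10, "ax": 0, "ay": 0, "az": 6.65, "gripper": 0}

```text
clock: 0.72
position: [0.1935, 0.5942, 0.2572]
ee_rot: [0.435, 0.9, -0.0, -0.0]
ft_force: [-0.1, 0.7, -0.7]
grip_width: 1.0
grasp_force: 0.0
```

>>> apply_moves:
  rows:
    - {"x": 0, "y": 0, "z": -8, "ax": 0, "ay": 0, "az": 6.65, "gripper": 0}
    - {"x": 0, "y": 0, "z": -8, "ax": 0, "ay": 0, "az": 6.65, "gripper": 0}
    - {"x": 0, "y": 0, "z": -8, "ax": 0, "ay": 0, "az": 6.65, "gripper": 0}
    - {"x": 0, "y": 0, "z": -8, "ax": 0, "ay": 0, "az": 6.65, "gripper": 0}
    - {"x": 0, "y": 0, "z": -8, "ax": 0, "ay": 0, "az": 6.65, "gripper": 0}

```text
clock: 1.13
position: [0.1935, 0.5943, 0.2972]
ee_rot: [0.675, 0.738, -0.0, 0.0]
ft_force: [-0.1, 0.3, -0.0]
grip_width: 0.997
grasp_force: 0.0
```

>>> apply_moves:
  rows:
    - {"x": -34, "y": 18, "z": 0, "ax": 0, "ay": 0, "az": 0, "gripper": 0}
    - {"x": -34, "y": 18, "z": 0, "ax": 0, "ay": 0, "az": 0, "gripper": 0}
    - {"x": -34, "y": 18, "z": 0, "ax": 0, "ay": 0, "az": 0, "gripper": 0}
    - {"x": -34, "y": 18, "z": 0, "ax": 0, "ay": 0, "az": 0, "gripper": 0}
    - {"x": -34, "y": 18, "z": 0, "ax": 0, "ay": 0, "az": 0, "gripper": 0}

```text
clock: 1.55
position: [0.3, 0.4319, 0.2968]
ee_rot: [0.673, 0.74, 0.0, -0.0]
ft_force: [1.4, 0.6, -0.3]
grip_width: 1.003
grasp_force: 0.0
```

>>> apply_moves:
  rows:
    - {"x": -34, "y": 18, "z": 0, "ax": 0, "ay": 0, "az": 0, "gripper": 0}
    - {"x": -34, "y": 18, "z": 0, "ax": 0, "ay": 0, "az": 0, "gripper": 0}
    - {"x": -34, "y": 18, "z": 0, "ax": 0, "ay": 0, "az": 0, "gripper": 0}
    - {"x": -34, "y": 18, "z": 0, "ax": 0, "ay": 0, "az": 0, "gripper": 0}
    - {"x": -34, "y": 18, "z": 0, "ax": 0, "ay": 0, "az": 0, "gripper": 0}

```text
clock: 1.97
position: [0.4057, 0.2712, 0.297]
ee_rot: [0.673, 0.74, 0.0, -0.0]
ft_force: [1.0, 0.1, -0.3]
grip_width: 0.998
grasp_force: 0.0
```

>>> apply_moves:
  rows:
    - {"x": -34, "y": 18, "z": 0, "ax": 0, "ay": 0, "az": 0, "gripper": 0}
    - {"x": -34, "y": 18, "z": 0, "ax": 0, "ay": 0, "az": 0, "gripper": 0}
    - {"x": -34, "y": 18, "z": 0, "ax": 0, "ay": 0, "az": 0, "gripper": 0}
    - {"x": -34, "y": 18, "z": 0, "ax": 0, "ay": 0, "az": 0, "gripper": 0}
    - {"x": -34, "y": 18, "z": 0, "ax": 0, "ay": 0, "az": 0, "gripper": 0}

```text
clock: 2.38
position: [0.5115, 0.1105, 0.2971]
ee_rot: [0.673, 0.74, 0.0, 0.0]
ft_force: [0.8, 0.8, 0.2]
grip_width: 0.998
grasp_force: 0.0
```

```bash
cat > g.py <<'E'
from h import *
import sys
O=np.array([.615,-.0435,0]);th=np.arctan(-.0962)
yh=np.array([np.sin(th),np.cos(th),0]);xh=np.array([np.cos(th),-np.sin(th),0])
def st():
    o=get_obs();M=R.from_quat(o["ee_rot"]).as_matrix();p=o["position"]
    print("t",o["clock"],"p",p.round(4),"restframe x,y mm",((p-O)@xh*1e3).round(1),((p-O)@yh*1e3).round(1),"z",(p[2]*1e3).round(1),"yaw err deg",np.degrees(np.arctan2(M[1,1],M[0,1])-np.arctan2(xh[1],xh[0])).round(2),"tilt",M[:2,2].round(4),"F x,y,z",(o["ft_force"]@xh).round(2),(o["ft_force"]@yh).round(2),o["ft_force"][2].round(2),"w",(o["grip_width"]*85).round(1),o["grasp_force"])
    return o,M
if __name__=="__main__":st()
E
python3 g.py
```

```text
Traceback (most recent call last):
  File "g.py", line 9, in <module>
    if __name__=="__main__":st()
                            ~~^^
  File "g.py", line 7, in st
    print("t",o["clock"],"p",p.round(4),"restframe x,y mm",((p-O)@xh*1e3).round(1),((p-O)@yh*1e3).round(1),"z",(p[2]*1e3).round(1),"yaw err deg",np.degrees(np.arctan2(M[1,1],M[0,1])-np.arctan2(xh[1],xh[0])).round(2),"tilt",M[:2,2].round(4),"F x,y,z",(o["ft_force"]@xh).round(2),(o["ft_force"]@yh).round(2),o["ft_force"][2].round(2),"w",(o["grip_width"]*85).round(1),o["grasp_force"])
                                                                                                                                                                                                                                                                                                                                                ^^^^^^^^^^^^^^^^^^^^^^^^^^
AttributeError: 'float' object has no attribute 'round'
```

>>> apply_moves:
  rows:
    - {"x": -33, "y": 17.6, "z": 27, "ax": 0, "ay": 0, "az": 0, "gripper": 0}
    - {"x": -33, "y": 17.6, "z": 27, "ax": 0, "ay": 0, "az": 0, "gripper": 0}
    - {"x": -33, "y": 17.6, "z": 27, "ax": 0, "ay": 0, "az": 0, "gripper": 0}
    - {"x": -33, "y": 17.6, "z": 27, "ax": 0, "ay": 0, "az": 0, "gripper": 0}
    - {"x": -33, "y": 17.6, "z": 27, "ax": 0, "ay": 0, "az": 0, "gripper": 0}

```text
clock: 2.8
position: [0.6049, -0.0298, 0.1738]
ee_rot: [0.672, 0.74, 0.0, 0.0]
ft_force: [-0.5, 0.1, 0.3]
grip_width: 1.0
grasp_force: 0.0
```

```bash
sed -i 's/(o\["grip_width"\]\*85).round(1)/round(o["grip_width"]*85,1)/' g.py
python3 - <<'E'
from g import *
o,M=st()
t=Cam("top");s=Cam("side")
t.crop("c3.png",258,398,172,232,5);s.crop("c4.png",250,370,130,270,4)
E
```

```text
t 2.8 p [ 0.6049 -0.0298  0.1738] restframe x,y mm -8.8 14.6 z 173.8 yaw err deg 0.0 tilt [0.0006 0.0003] F x,y,z -0.45 0.14 0.34 w 85.0 0.0
```

View pics/c4.png

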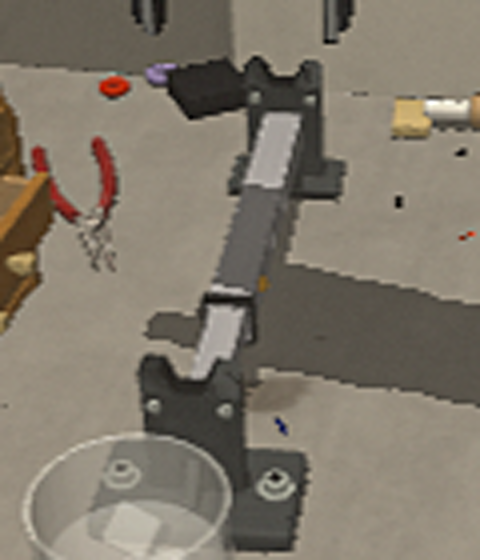

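The side crop shows both fingertips at the top, straddling the tube at (150,15) and (335,20). The button at (262,284) is in clear view.

>>> apply_moves:
  rows:
    - {"x": 0, "y": 0, "z": 20, "ax": 0, "ay": 0, "az": 0, "gripper": 0}
    - {"x": 0, "y": 0, "z": 0, "ax": 0, "ay": 0, "az": 0, "gripper": 0}

```text
clock: 3.07
position: [0.6027, -0.0284, 0.1519]
ee_rot: [0.673, 0.74, -0.002, -0.001]
ft_force: [-1.4, 0.1, -0.9]
grip_width: 1.004
grasp_force: 0.0
```

```bash
python3 g.py
```

```text
t 3.0667 p [ 0.6027 -0.0284  0.1519] restframe x,y mm -10.8 16.2 z 151.9 yaw err deg -0.06 tilt [-0.0042 -0.0005] F x,y,z -1.37 0.19 -0.87 w 85.3 0.0
```

>>> apply_moves:
  rows:
    - {"x": -9, "y": 5.4, "z": 15, "ax": 0, "ay": 0, "az": 0, "gripper": 0}
    - {"x": -9, "y": 5.4, "z": 15, "ax": 0, "ay": 0, "az": 0, "gripper": 0}
    - {"x": 0, "y": 0, "z": 20, "ax": 0, "ay": 0, "az": 0, "gripper": 0}
    - {"x": 0, "y": 0, "z": 0, "ax": 0, "ay": 0, "az": 0, "gripper": 0}

```text
clock: 3.4
position: [0.6149, -0.0448, 0.1024]
ee_rot: [0.672, 0.74, -0.001, -0.002]
ft_force: [-1.1, 0.2, -0.2]
grip_width: 1.001
grasp_force: 0.0
```

```bash
python3 g.py
```

```text
t 3.4 p [ 0.6149 -0.0448  0.1024] restframe x,y mm -0.2 -1.2 z 102.4 yaw err deg -0.01 tilt [-0.0043  0.0001] F x,y,z -1.06 0.33 -0.24 w 85.1 0.0
```

>>> apply_moves:
  rows:
    - {"x": -1, "y": 0, "z": 22, "ax": 0, "ay": 0, "az": 0, "gripper": 0}
    - {"x": 0, "y": 0, "z": 22, "ax": 0, "ay": 0, "az": 0, "gripper": 0}
    - {"x": 0, "y": 0, "z": 21, "ax": 0, "ay": 0, "az": 0, "gripper": 0.5}
    - {"x": 0, "y": 0, "z": 0, "ax": 0, "ay": 0, "az": 0, "gripper": 0.5}
    - {"x": 0, "y": 0, "z": 0, "ax": 0, "ay": 0, "az": 0, "gripper": 0.5}
  newtons: 20

```text
clock: 3.82
position: [0.6166, -0.0455, 0.0407]
ee_rot: [0.672, 0.74, -0.0, -0.0]
ft_force: [0.2, 0.1, 0.6]
grip_width: 0.605
grasp_force: 0.0
```

Run:
```python
from g import *
o,M=st()
t=Cam("top");s=Cam("side")
a=cv2.resize(s.im[150:250,270:370],None,fx=5,fy=5,interpolation=cv2.INTER_CUBIC)
cv2.imwrite("pics/c5.png",a[:,:,::-1])
```

```text
t 3.8167 p [ 0.6166 -0.0455  0.0407] restframe x,y mm 1.4 -2.1 z 40.7 yaw err deg 0.03 tilt [-0.0008  0.0004] F x,y,z 0.19 0.09 0.58 w 51.4 0.0
```

View pics/c5.png

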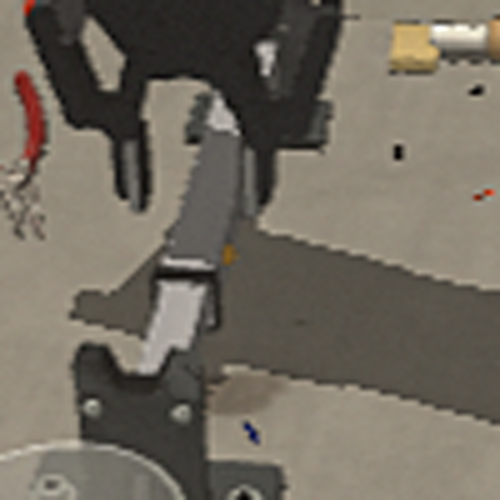

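The side crop shows the two fingers with tips at about (140,205) and (255,215), and the button at (228,255). The fingers look farther along -y than expected, so I'll check this with projections.

Run:
```python
from g import *
o,M=st();s=Cam("side")
for nm,w,z in(("tip back",.0255,.011),("tip near",-.0255,.011),("pad near",-.0255,-.008)):
  for xo in(-.011,0,.011):
    p=o["position"]+M@np.array([xo,w,z]);print(nm,xo,((s.proj(p)[0]-[270,150])*5).round())
b=O+xh*-.016+[0,0,.045];print("button",(s.proj(b)[0]-[270,150])*5)
```

```text
t 3.9167 p [ 0.6178 -0.046   0.0421] restframe x,y mm 2.6 -2.8 z 42.1 yaw err deg -0.0 tilt [0.0023 0.0004] F x,y,z 0.03 0.54 -0.52 w 42.5 0.0
tip back -0.011 [147. 256.]
tip back 0 [143. 269.]
tip back 0.011 [139. 283.]
tip near -0.011 [256. 261.]
tip near 0 [252. 275.]
tip near 0.011 [249. 289.]
pad near -0.011 [254. 227.]
pad near 0 [251. 241.]
pad near 0.011 [247. 254.]
button [235.36671253 252.52608236]
```

Run:
```python
from g import *
o,M=st();s=Cam("side");t=Cam("top")
p0=O+xh*-.0088+yh*.0146+[0,0,.1738]
for w in(.0425,-.0425):
  for z in(.011,-.002): print(s.proj(p0+M@np.array([0,w,z]))[0].round(1), "obs back (287.5,137.5) near (333.7,140)")
# now: current crop
a=cv2.resize(s.im[150:250,270:370],None,fx=4,fy=4,interpolation=cv2.INTER_CUBIC)
b=cv2.resize(t.im[150:250,270:370],None,fx=4,fy=4,interpolation=cv2.INTER_CUBIC)
cv2.imwrite("pics/c6.png",np.hstack([a,b])[:,:,::-1])
```

```text
t 3.9667 p [ 0.6179 -0.0461  0.0421] restframe x,y mm 2.7 -2.9 z 42.1 yaw err deg -0.01 tilt [0.0027 0.0004] F x,y,z -0.19 0.61 0.24 w 42.1 0.0
[290.5 157.1] obs back (287.5,137.5) near (333.7,140)
[290.1 151.6] obs back (287.5,137.5) near (333.7,140)
[330.6 158.8] obs back (287.5,137.5) near (333.7,140)
[330.5 153.3] obs back (287.5,137.5) near (333.7,140)
```

View pics/c6.png

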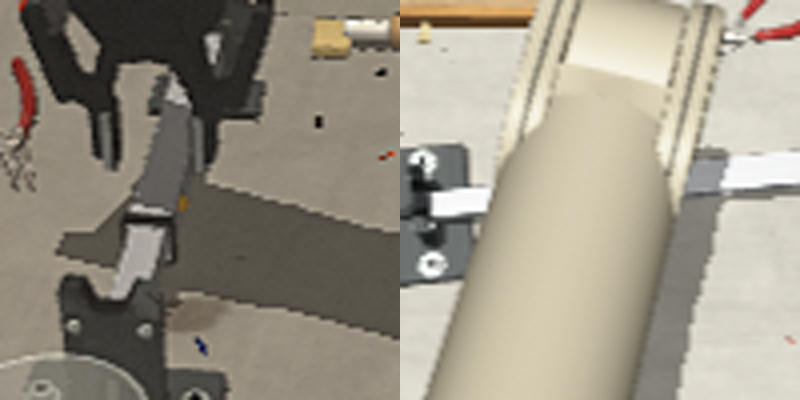

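```bash
python3 - <<'E'
from g import *
o,M=st();s=Cam("side");t=Cam("top")
p=o["position"]
for z in(.011,.004,-.008,-.062):
  print(z,[((s.proj(p+M@np.array([xo,w,z]))[0]-[270,150])*4).round().tolist() for w in(.028,-.028) for xo in (-.011,.011)])
print("palm mid",[((s.proj(p+M@np.array([xo,0,-.062]))[0]-[270,150])*4).round().tolist() for xo in(-.04,0,.04)])
def rf(P): P=P-O; return np.c_[P@xh,P@yh].round(3).tolist()
print("bench shadow near rest",rf(s.plane([[317.5,195],[317.5,225]],0)),"front",rf(s.plane([[369,210],[369,235]],0)))
print("sleeve shadow end top",rf(t.plane([[349.5,191]],.057)),"side",rf(s.plane([[270+172/4,150+105/4]],.057)))
E
python3 - <<'E'
import cv2
E
```

```text
t 4.0667 p [ 0.6177 -0.0462  0.0415] restframe x,y mm 2.4 -2.9 z 41.5 yaw err deg -0.02 tilt [0.0023 0.0004] F x,y,z -0.27 -0.41 0.09 w 42.8 0.0
0.011 [[114.0, 205.0], [107.0, 227.0], [209.0, 210.0], [204.0, 232.0]]
0.004 [[113.0, 195.0], [106.0, 217.0], [209.0, 200.0], [203.0, 222.0]]
-0.008 [[112.0, 178.0], [105.0, 199.0], [208.0, 183.0], [203.0, 204.0]]
-0.062 [[106.0, 98.0], [99.0, 118.0], [205.0, 102.0], [200.0, 123.0]]
palm mid [[164.0, 74.0], [152.0, 110.0], [140.0, 149.0]]
bench shadow near rest [[-0.002, -0.089], [-0.02, 0.033]] front [[-0.134, -0.036], [-0.138, 0.057]]
sleeve shadow end top [[0.006, -0.084]] side [[0.006, -0.085]]
```

Run:
```python
from g import *
t=Cam("top");im0=cv2.imread("pics/top0.png")[:,:,::-1]
q=[1.56768416e-01,9.87635127e-01,-7.17028631e-04,-7.46638640e-05];M=R.from_quat(q).as_matrix();p=np.array([.1934,.5939,.2060])
for z in(.011,-.002,-.062):print(z,[t.proj(p+M@np.array([x,w,z]))[0].round(1).tolist() for w in(.0425,-.0425,.057,-.057) for x in(-.011,.011)])
k=5
a=np.hstack([cv2.resize(i[320:400,0:80],None,fx=k,fy=k,interpolation=cv2.INTER_NEAREST) for i in(im0,t.im)])
cv2.imwrite("pics/c7.png",a[:,:,::-1])
```

```text
0.011 [[53.8, 346.1], [50.3, 354.9], [85.5, 356.7], [82.2, 365.5], [48.4, 344.3], [44.9, 353.1], [91.0, 358.5], [87.6, 367.4]]
-0.002 [[50.6, 347.1], [47.1, 355.9], [82.7, 357.8], [79.3, 366.7], [45.2, 345.2], [41.7, 354.1], [88.2, 359.6], [84.8, 368.5]]
-0.062 [[35.0, 351.6], [31.3, 361.0], [68.9, 363.0], [65.3, 372.5], [29.2, 349.7], [25.5, 359.1], [74.8, 364.9], [71.1, 374.4]]
```

View pics/c7.png

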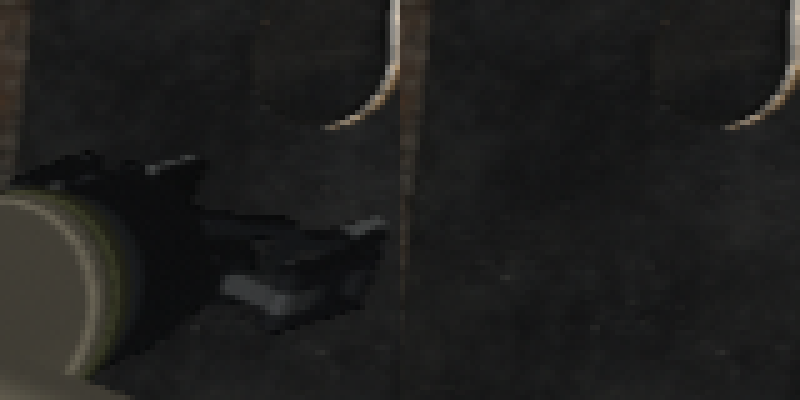

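The start-pose crop shows the fingertips at about (77,365) and (41,352), against predictions of about (82,362) and (47,352). Both views agree that the fingers sit about 25–30 mm higher than the reported TCP implies. I'll go down with a force guard to test this by touch.

>>> apply_moves:
  rows:
    - {"x": 0, "y": -2.4, "z": 0, "ax": 0, "ay": 0, "az": 0, "gripper": 0.4}
    - {"x": 0, "y": 0, "z": 5, "ax": 0, "ay": 0, "az": 0, "gripper": 0.4}
    - {"x": 0, "y": 0, "z": 5, "ax": 0, "ay": 0, "az": 0, "gripper": 0.4}
    - {"x": 0, "y": 0, "z": 5, "ax": 0, "ay": 0, "az": 0, "gripper": 0.4}
    - {"x": 0, "y": 0, "z": 0, "ax": 0, "ay": 0, "az": 0, "gripper": 0.4}

```text
clock: 4.63
position: [0.6134, -0.0465, 0.0233]
ee_rot: [0.673, 0.74, -0.001, -0.001]
ft_force: [0.2, -0.1, -0.4]
grip_width: 0.604
grasp_force: 0.0
```

>>> apply_moves:
  rows:
    - {"x": 0, "y": 0, "z": 2, "ax": 0, "ay": 0, "az": 0, "gripper": 0.4}
    - {"x": 0, "y": 0, "z": 2, "ax": 0, "ay": 0, "az": 0, "gripper": 0.4}
    - {"x": 0, "y": 0, "z": 0, "ax": 0, "ay": 0, "az": 0, "gripper": 0.4}

```text
clock: 4.88
position: [0.6142, -0.0466, 0.0204]
ee_rot: [0.673, 0.74, -0.0, -0.0]
ft_force: [-0.7, 0.5, 0.4]
grip_width: 0.598
grasp_force: 0.0
```

```bash
python3 g.py
```

```text
t 4.8833 p [ 0.6142 -0.0466  0.0204] restframe x,y mm -1.1 -3.0 z 20.4 yaw err deg -0.03 tilt [-0.0004  0.    ] F x,y,z -0.64 0.57 0.36 w 50.9 0.0
```

>>> apply_moves:
  rows:
    - {"x": 0, "y": 0, "z": 2, "ax": 0, "ay": 0, "az": 0, "gripper": 0.4}
    - {"x": 0, "y": 0, "z": 2, "ax": 0, "ay": 0, "az": 0, "gripper": 0.4}
    - {"x": 0, "y": 0, "z": 2, "ax": 0, "ay": 0, "az": 0, "gripper": 0.4}
    - {"x": 0, "y": 0, "z": 0, "ax": 0, "ay": 0, "az": 0, "gripper": 0.4}

```text
clock: 5.22
position: [0.6141, -0.0465, 0.0144]
ee_rot: [0.673, 0.74, -0.0, -0.0]
ft_force: [-0.1, 0.6, 0.6]
grip_width: 0.599
grasp_force: 0.0
```

Run:
```python
from g import *
o,M=st();s=Cam("side");cv2.imwrite("pics/s_low.png",s.im[:,:,::-1])
p=o["position"]
for z in(.011,.004):print([s.proj(p+M@np.array([xo,w,z]))[0].round(1).tolist() for w in(.032,-.032) for xo in(0,.011)])
# dark finger mask along columns near predicted fingers
g=s.im.max(2)
for u in(291,293,295,297,299,317,319,321,323,325,327):print(u,g[180:216,u].tolist())
```

```text
t 5.2167 p [ 0.6141 -0.0465  0.0144] restframe x,y mm -1.2 -2.9 z 14.4 yaw err deg -0.03 tilt [-0.0005  0.0001] F x,y,z -0.02 0.61 0.6 w 50.9 0.0
[[298.3, 213.4], [297.4, 216.2], [325.2, 214.9], [324.6, 217.7]]
[[298.1, 211.0], [297.2, 213.8], [325.2, 212.4], [324.5, 215.3]]
291 [39, 39, 42, 43, 42, 31, 73, 142, 160, 156, 154, 153, 155, 154, 151, 153, 154, 152, 151, 152, 151, 152, 149, 145, 151, 151, 153, 158, 168, 84, 87, 89, 89, 88, 87, 77]
293 [34, 40, 39, 39, 42, 39, 37, 34, 26, 48, 44, 75, 74, 73, 107, 104, 104, 135, 139, 156, 152, 150, 144, 146, 153, 153, 155, 158, 143, 84, 89, 90, 88, 88, 86, 82]
295 [39, 39, 42, 40, 40, 41, 42, 36, 45, 72, 71, 68, 57, 58, 56, 48, 45, 41, 34, 107, 155, 152, 148, 145, 154, 157, 137, 79, 83, 86, 89, 90, 87, 89, 88, 90]
297 [36, 36, 35, 40, 41, 39, 39, 36, 86, 95, 96, 97, 97, 101, 102, 102, 102, 107, 105, 108, 102, 86, 155, 157, 138, 79, 82, 86, 89, 87, 90, 90, 87, 88, 89, 88]
299 [76, 106, 122, 103, 58, 30, 33, 36, 23, 21, 21, 22, 21, 22, 25, 25, 23, 21, 21, 12, 26, 67, 147, 149, 82, 78, 77, 82, 84, 81, 88, 86, 87, 74, 82, 104]
317 [57, 89, 100,
[... 193 characters left out ...]
89, 93, 88, 88, 88, 91, 89, 87, 87, 88, 88, 86, 89, 88, 88, 89, 89, 88, 88, 88, 88, 89, 87]
321 [39, 36, 39, 41, 37, 36, 51, 78, 77, 62, 65, 64, 69, 68, 67, 70, 67, 81, 81, 77, 76, 76, 73, 82, 88, 87, 86, 88, 86, 85, 87, 88, 85, 86, 86, 88]
323 [41, 38, 38, 37, 44, 41, 42, 41, 39, 43, 104, 103, 107, 109, 109, 109, 108, 109, 109, 108, 110, 113, 110, 84, 90, 88, 85, 87, 87, 87, 85, 86, 86, 88, 85, 87]
325 [40, 38, 40, 39, 38, 41, 41, 43, 41, 42, 37, 38, 34, 35, 34, 35, 32, 32, 36, 37, 36, 78, 81, 83, 85, 86, 87, 86, 88, 86, 84, 87, 87, 89, 88, 87]
327 [49, 39, 40, 41, 42, 42, 39, 38, 45, 42, 40, 38, 28, 32, 27, 28, 40, 37, 47, 51, 63, 91, 87, 85, 87, 86, 87, 87, 85, 88, 87, 86, 88, 87, 87, 86]
```

>>> apply_moves:
  rows:
    - {"x": 0, "y": 0, "z": 2, "ax": 0, "ay": 0, "az": 0, "gripper": 0.4}
    - {"x": 0, "y": 0, "z": 2, "ax": 0, "ay": 0, "az": 0, "gripper": 0.4}
    - {"x": 0, "y": 0, "z": 1.5, "ax": 0, "ay": 0, "az": 0, "gripper": 0.4}
    - {"x": 0, "y": 0, "z": 0, "ax": 0, "ay": 0, "az": 0, "gripper": 0.4}

```text
clock: 5.6
position: [0.6141, -0.0465, 0.0089]
ee_rot: [0.673, 0.74, -0.0, -0.0]
ft_force: [-0.1, -0.1, -0.4]
grip_width: 0.601
grasp_force: 0.0
```

>>> apply_moves:
  rows:
    - {"x": 0, "y": 0, "z": 1.5, "ax": 0, "ay": 0, "az": 0, "gripper": 0.4}
    - {"x": 0, "y": 0, "z": 1.5, "ax": 0, "ay": 0, "az": 0, "gripper": 0.4}
    - {"x": 0, "y": 0, "z": 1.5, "ax": 0, "ay": 0, "az": 0, "gripper": 0.4}
    - {"x": 0, "y": 0, "z": 0, "ax": 0, "ay": 0, "az": 0, "gripper": 0.4}

```text
clock: 5.93
position: [0.6141, -0.0465, 0.0045]
ee_rot: [0.673, 0.74, -0.0, -0.0]
ft_force: [0.3, 0.5, 0.9]
grip_width: 0.603
grasp_force: 0.0
```

```bash
python3 g.py
```

```text
t 5.9333 p [ 0.6141 -0.0465  0.0045] restframe x,y mm -1.1 -2.9 z 4.5 yaw err deg -0.02 tilt [-0.0004  0.0001] F x,y,z 0.37 0.44 0.95 w 51.3 0.0
```

Run:
```python
from g import *
s=Cam("side");s.crop("c8.png",280,345,160,225,9)
```

```text
(no output)
```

View pics/c8.png

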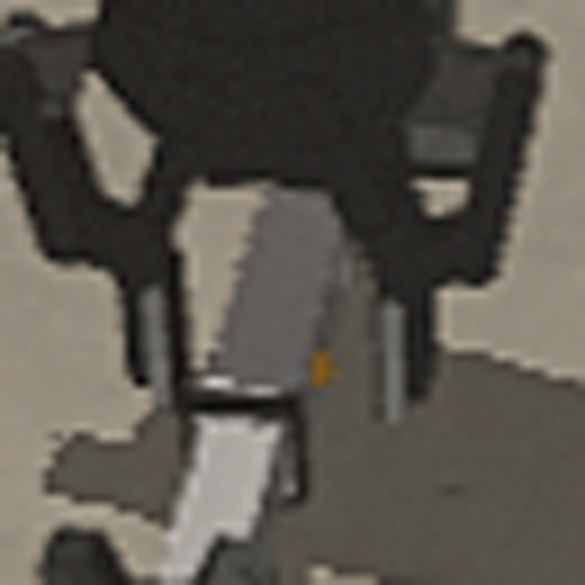

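The crop shows the near pad from (395,300) to (395,420), the far pad at (157,290–405), and the button at (320,370). With no bench contact, the true tips are roughly 30 mm above the reported height, so the pads now straddle the sleeve at tube height. I'll lower a little, narrow the opening and check from the occlusion whether the pad covers the button.

>>> apply_moves:
  rows:
    - {"x": 0, "y": 0, "z": 3, "ax": 0, "ay": 0, "az": 0, "gripper": 0.58}
    - {"x": 0, "y": 0, "z": 3, "ax": 0, "ay": 0, "az": 0, "gripper": 0.58}
    - {"x": 0, "y": 0, "z": 0, "ax": 0, "ay": 0, "az": 0, "gripper": 0.58}
    - {"x": 0, "y": 0, "z": 0, "ax": 0, "ay": 0, "az": 0, "gripper": 0.58}

```text
clock: 6.32
position: [0.6141, -0.0466, -0.0014]
ee_rot: [0.673, 0.74, -0.0, -0.0]
ft_force: [0.1, -0.3, 1.1]
grip_width: 0.421
grasp_force: 0.0
```

Run:
```python
from g import *
o,M=st();s=Cam("side")
h=cv2.cvtColor(s.im,cv2.COLOR_RGB2HSV)[190:212,306:330].astype(int)
m=(h[...,0]>10)&(h[...,0]<32)&(h[...,1]>110)&(h[...,2]>60)
v,u=np.nonzero(m);print([(306+a,190+b) for a,b in zip(u,v)])
g=s.im.max(2)
for r in range(188,214,2):print(r,g[r,286:332].tolist())
```

```text
t 6.3167 p [ 0.6141 -0.0466 -0.0014] restframe x,y mm -1.2 -3.0 z -1.4 yaw err deg -0.03 tilt [-0.0005  0.    ] F x,y,z 0.03 -0.26 1.07 w 35.8 0.0
[(np.int64(315), np.int64(199)), (np.int64(316), np.int64(199)), (np.int64(315), np.int64(200)), (np.int64(316), np.int64(200)), (np.int64(315), np.int64(201)), (np.int64(316), np.int64(201)), (np.int64(317), np.int64(201)), (np.int64(315), np.int64(202))]
188 [135, 28, 36, 38, 43, 44, 42, 38, 43, 40, 42, 42, 40, 42, 41, 37, 79, 145, 162, 159, 145, 105, 96, 101, 99, 100, 99, 100, 102, 90, 52, 30, 38, 37, 39, 41, 38, 40, 37, 36, 37, 39, 39, 40, 41, 42]
190 [159, 137, 25, 36, 41, 39, 42, 39, 43, 40, 41, 42, 43, 41, 41, 36, 67, 137, 172, 161, 131, 92, 96, 98, 99, 99, 98, 99, 97, 105, 100, 57, 37, 41, 42, 41, 42, 38, 42, 44, 42, 43, 42, 41, 44, 36]
192 [151, 155, 142, 73, 40, 54, 81, 52, 49, 31, 36, 43, 42, 44, 41, 35, 33, 53, 125, 154, 98, 97, 97, 98, 99, 98, 97, 98, 98, 94, 80, 74, 51, 42, 43, 43, 43, 41, 40, 43, 39, 39, 38, 41, 37, 38]
194 [149, 149, 150, 150, 151, 151, 151, 157, 161, 146, 74, 34, 39, 38, 37, 35, 32, 60, 105, 112, 95, 97, 1
[... 1238 characters left out ...]
84, 54, 60, 59, 36, 44, 74, 88, 90, 90, 80, 81, 110, 84, 29, 38, 63, 92, 88, 89, 87, 86, 85, 88]
208 [158, 163, 143, 77, 115, 169, 164, 164, 144, 79, 86, 88, 89, 85, 50, 78, 157, 177, 172, 174, 176, 177, 182, 185, 165, 78, 51, 42, 75, 88, 87, 88, 78, 71, 107, 96, 83, 90, 90, 86, 86, 88, 88, 87, 88, 88]
210 [74, 82, 85, 87, 89, 87, 86, 87, 88, 87, 91, 89, 89, 88, 67, 113, 185, 173, 169, 171, 174, 174, 179, 170, 112, 83, 67, 45, 81, 93, 89, 89, 91, 90, 87, 84, 85, 88, 87, 84, 87, 87, 89, 87, 85, 86]
212 [82, 89, 91, 90, 89, 87, 89, 88, 88, 87, 88, 88, 90, 85, 98, 146, 175, 171, 171, 172, 174, 174, 178, 151, 68, 90, 78, 34, 68, 93, 89, 89, 88, 89, 89, 88, 88, 84, 87, 86, 89, 88, 85, 86, 88, 87]
```

Run:
```python
from g import *
o,M=st();s=Cam("side")
def onx(uv,x):
    d=s.M.T@np.linalg.inv(s.K)@np.array([uv[0],uv[1],1.]);c=-s.M.T@s.t
    k=(x-(c-O)@xh)/(d@xh);P=c+k*d;return (P-O)@yh,P[2]
for uv in((318.3,196),(318.3,202),(318.3,208.5)):print("near",uv,onx(uv,-.0191))
for uv in((302.2,196),(302.2,202)):print("back",uv,onx(uv,.0167))
for uv in((319.3,208.5),(317.3,208.5)):print("sens",onx(uv,-.0191))
```

```text
t 6.3667 p [ 0.6143 -0.0466 -0.0013] restframe x,y mm -1.0 -3.0 z -1.3 yaw err deg -0.03 tilt [-0.0002  0.    ] F x,y,z 0.26 -0.15 -0.13 w 35.3 0.0
near (318.3, 196) (np.float64(-0.0011594967963068313), np.float64(0.05677662090601665))
near (318.3, 202) (np.float64(0.0024857451763435983), np.float64(0.042769821286104404))
near (318.3, 208.5) (np.float64(0.006476499638935941), np.float64(0.02743539396709671))
back (302.2, 196) (np.float64(0.004847550989074231), np.float64(0.05867093938328061))
back (302.2, 202) (np.float64(0.009334797132372397), np.float64(0.04528125678975181))
sens (np.float64(-0.007156283582809689), np.float64(0.01768611552055721))
sens (np.float64(0.019654038983608454), np.float64(0.03685911164981592))
```

>>> apply_moves:
  rows:
    - {"x": 2, "y": 0.5, "z": 0, "ax": 0, "ay": 0, "az": 0, "gripper": 0.67}
    - {"x": 0, "y": 0, "z": 0, "ax": 0, "ay": 0, "az": 0, "gripper": 0.67}
    - {"x": 0, "y": 0, "z": 0, "ax": 0, "ay": 0, "az": 0, "gripper": 0.67}
    - {"x": 0, "y": 0, "z": 0, "ax": 0, "ay": 0, "az": 0, "gripper": 0.67}
  newtons: 20

```text
clock: 6.75
position: [0.6146, -0.0446, -0.0011]
ee_rot: [0.673, 0.74, -0.0, -0.0]
ft_force: [-1.0, -0.6, 0.5]
grip_width: 0.332
grasp_force: 1.6
```

```bash
cat > b.py <<'E'
from g import *
o,M=st();s=Cam("side")
h=cv2.cvtColor(s.im,cv2.COLOR_RGB2HSV)[170:212,300:335].astype(int)
m=(h[...,0]>10)&(h[...,0]<32)&(h[...,1]>110)&(h[...,2]>60)
v,u=np.nonzero(m);print("brass",[(int(300+a),int(170+b)) for a,b in zip(u,v)])
# ferrule: bright strip just behind it, then dark
g=s.im.max(2)
print("col308",g[170:222,308].tolist())
E
python3 b.py
```

```text
t 6.75 p [ 0.6146 -0.0446 -0.0011] restframe x,y mm -0.5 -1.0 z -1.1 yaw err deg -0.03 tilt [-0.0001  0.    ] F x,y,z -1.06 -0.47 0.5 w 28.3 1.6133671814168338
brass [(315, 199), (314, 200), (315, 200), (315, 201), (315, 202)]
col308 [41, 41, 40, 40, 40, 40, 43, 38, 43, 40, 41, 39, 27, 133, 101, 104, 92, 91, 98, 95, 97, 97, 98, 98, 97, 99, 96, 98, 98, 98, 99, 99, 96, 137, 37, 28, 84, 129, 180, 178, 180, 180, 179, 177, 167, 156, 159, 115, 91, 67, 75, 75]
```

>>> apply_moves:
  rows:
    - {"x": 0, "y": 0, "z": 0, "ax": 0, "ay": 0, "az": 0, "gripper": 0.7}
    - {"x": 0, "y": 0, "z": 0, "ax": 0, "ay": 0, "az": 0, "gripper": 0.72}
    - {"x": 0, "y": 0, "z": 0, "ax": 0, "ay": 0, "az": 0, "gripper": 0.75}
    - {"x": 0, "y": 0, "z": 0, "ax": 0, "ay": 0, "az": 0, "gripper": 0.78}
    - {"x": 0, "y": 0, "z": 0, "ax": 0, "ay": 0, "az": 0, "gripper": 0.78}
  newtons: 20

```text
clock: 7.22
position: [0.6168, -0.0444, -0.0006]
ee_rot: [0.673, 0.74, 0.001, 0.002]
ft_force: [8.9, -1.7, -4.4]
grip_width: 0.279
grasp_force: 21.1
```

```bash
python3 b.py
```

```text
t 7.2167 p [ 6.168e-01 -4.440e-02 -6.000e-04] restframe x,y mm 1.7 -1.1 z -0.6 yaw err deg -0.02 tilt [ 0.0043 -0.0003] F x,y,z 8.7 -2.54 -4.44 w 23.7 21.08361343794968
brass []
col308 [40, 40, 41, 38, 39, 39, 41, 42, 42, 38, 42, 35, 55, 132, 99, 104, 93, 94, 97, 98, 99, 97, 100, 99, 99, 99, 98, 97, 97, 96, 99, 97, 101, 83, 34, 30, 83, 130, 180, 180, 178, 179, 180, 176, 168, 157, 160, 115, 90, 67, 75, 77]
```

The width is 24 mm, the grip is 21 N and no brass is visible, so the button is flush. I'll centre first to take the side load off, then slide slowly.

>>> apply_moves:
  rows:
    - {"x": 0, "y": 1, "z": 0, "ax": 0, "ay": 0, "az": 0, "gripper": 0.78}
    - {"x": 0, "y": 1, "z": 0, "ax": 0, "ay": 0, "az": 0, "gripper": 0.78}
    - {"x": 0, "y": 0, "z": 0, "ax": 0, "ay": 0, "az": 0, "gripper": 0.78}
  newtons: 25

```text
clock: 7.52
position: [0.6167, -0.0443, -0.0007]
ee_rot: [0.673, 0.74, 0.0, -0.0]
ft_force: [-2.7, 0.0, 6.6]
grip_width: 0.277
grasp_force: 26.6
```

```bash
python3 g.py
```

```text
t 7.5167 p [ 0.6167 -0.0443 -0.0007] restframe x,y mm 1.6 -1.0 z -0.7 yaw err deg -0.04 tilt [-0.0002  0.0004] F x,y,z -2.7 0.31 6.65 w 23.5 26.631161553086713
```

>>> apply_moves:
  rows:
    - {"x": 0.7, "y": 0, "z": 0, "ax": 0, "ay": 0, "az": 0, "gripper": 0.78}
    - {"x": 0.7, "y": 0, "z": 0, "ax": 0, "ay": 0, "az": 0, "gripper": 0.78}

```text
clock: 7.68
position: [0.6167, -0.0444, -0.0007]
ee_rot: [0.673, 0.74, -0.0, 0.001]
ft_force: [-0.9, -7.1, 4.1]
grip_width: 0.278
grasp_force: 26.3
```

```bash
python3 g.py
```

```text
t 7.6833 p [ 0.6167 -0.0444 -0.0007] restframe x,y mm 1.6 -1.0 z -0.7 yaw err deg -0.09 tilt [ 0.0007 -0.0013] F x,y,z -1.53 -6.96 4.06 w 23.7 26.343976906500757
```

>>> apply_moves:
  rows:
    - {"x": 0.6, "y": 0, "z": 0, "ax": 0, "ay": 0, "az": 0, "gripper": 0.78}
    - {"x": 0.6, "y": 0, "z": 0, "ax": 0, "ay": 0, "az": 0, "gripper": 0.78}

```text
clock: 7.85
position: [0.6167, -0.0444, -0.0007]
ee_rot: [0.673, 0.739, -0.001, 0.001]
ft_force: [1.4, -11.0, 2.1]
grip_width: 0.278
grasp_force: 26.1
```

>>> apply_moves:
  rows:
    - {"x": 0.5, "y": 0, "z": 0, "ax": 0, "ay": 0, "az": 0, "gripper": 0.78}
    - {"x": 0.5, "y": 0, "z": 0, "ax": 0, "ay": 0, "az": 0, "gripper": 0.78}

```text
clock: 8.02
position: [0.6167, -0.0441, -0.0007]
ee_rot: [0.673, 0.739, -0.001, 0.002]
ft_force: [1.7, -11.6, 1.6]
grip_width: 0.277
grasp_force: 26.1
```

```bash
python3 b.py
```

```text
t 8.0167 p [ 0.6167 -0.0441 -0.0007] restframe x,y mm 1.6 -0.8 z -0.7 yaw err deg -0.16 tilt [ 0.0014 -0.0034] F x,y,z 0.58 -11.69 1.63 w 23.6 26.06419626652496
brass []
col308 [40, 43, 40, 40, 40, 39, 43, 41, 40, 42, 40, 37, 48, 134, 98, 104, 94, 92, 96, 96, 98, 98, 99, 99, 97, 98, 99, 99, 98, 97, 98, 99, 100, 86, 35, 34, 62, 166, 183, 179, 178, 179, 177, 177, 167, 155, 159, 115, 92, 66, 75, 79]
```

>>> apply_moves:
  rows:
    - {"x": 0.5, "y": 0, "z": 0, "ax": 0, "ay": 0, "az": 0, "gripper": 0.78}
    - {"x": 0.5, "y": 0, "z": 0, "ax": 0, "ay": 0, "az": 0, "gripper": 0.78}

```text
clock: 8.23
position: [0.6166, -0.0432, -0.0007]
ee_rot: [0.673, 0.739, -0.001, 0.002]
ft_force: [0.7, -10.6, 2.0]
grip_width: 0.278
grasp_force: 26.1
```

>>> apply_moves:
  rows:
    - {"x": 0.4, "y": 0, "z": 0, "ax": 0, "ay": 0, "az": 0, "gripper": 0.78}
    - {"x": 0.4, "y": 0, "z": 0, "ax": 0, "ay": 0, "az": 0, "gripper": 0.78}

```text
clock: 8.4
position: [0.6165, -0.0424, -0.0007]
ee_rot: [0.673, 0.739, -0.001, 0.002]
ft_force: [1.8, -10.5, 3.2]
grip_width: 0.277
grasp_force: 26.1
```

>>> apply_moves:
  rows:
    - {"x": 0.4, "y": 0, "z": 0, "ax": 0, "ay": 0, "az": 0, "gripper": 0.78}
    - {"x": 0.4, "y": 0, "z": 0, "ax": 0, "ay": 0, "az": 0, "gripper": 0.78}

```text
clock: 8.57
position: [0.6164, -0.0418, -0.0007]
ee_rot: [0.674, 0.739, -0.001, 0.002]
ft_force: [2.4, -11.6, 2.0]
grip_width: 0.274
grasp_force: 26.0
```

>>> apply_moves:
  rows:
    - {"x": 0.5, "y": 0, "z": 0, "ax": 0, "ay": 0, "az": 0, "gripper": 0.78}
    - {"x": 0.5, "y": 0, "z": 0, "ax": 0, "ay": 0, "az": 0, "gripper": 0.78}
    - {"x": 0.5, "y": 0, "z": 0, "ax": 0, "ay": 0, "az": 0, "gripper": 0.78}

```text
clock: 8.82
position: [0.6164, -0.041, -0.0007]
ee_rot: [0.674, 0.739, -0.001, 0.002]
ft_force: [2.7, -14.6, 1.1]
grip_width: 0.276
grasp_force: 25.7
```

>>> apply_moves:
  rows:
    - {"x": 0.5, "y": 0, "z": 0, "ax": 0, "ay": 0, "az": 0, "gripper": 0.78}
    - {"x": 0.5, "y": 0, "z": 0, "ax": 0, "ay": 0, "az": 0, "gripper": 0.78}
    - {"x": 0.5, "y": 0, "z": 0, "ax": 0, "ay": 0, "az": 0, "gripper": 0.78}

```text
clock: 9.07
position: [0.6163, -0.0404, -0.0007]
ee_rot: [0.674, 0.739, -0.001, 0.003]
ft_force: [3.5, -16.1, -0.6]
grip_width: 0.283
grasp_force: 25.4
```

```bash
python3 b.py
```

```text
t 9.0667 p [ 0.6163 -0.0404 -0.0007] restframe x,y mm 1.6 3.0 z -0.7 yaw err deg -0.24 tilt [ 0.0021 -0.0054] F x,y,z 1.92 -16.39 -0.6 w 24.0 25.37013824220594
brass []
col308 [42, 38, 41, 41, 42, 37, 41, 40, 42, 40, 40, 40, 38, 49, 100, 107, 95, 91, 95, 97, 98, 98, 98, 99, 98, 98, 99, 97, 99, 97, 97, 99, 98, 103, 85, 36, 35, 61, 169, 184, 181, 181, 178, 175, 167, 157, 158, 115, 93, 64, 74, 77]
```

>>> apply_moves:
  rows:
    - {"x": 0.4, "y": 0, "z": 0, "ax": 0, "ay": 0, "az": 0, "gripper": 0.78}
    - {"x": 0.4, "y": 0, "z": 0, "ax": 0, "ay": 0, "az": 0, "gripper": 0.78}

```text
clock: 9.28
position: [0.6163, -0.04, -0.0007]
ee_rot: [0.674, 0.739, -0.001, 0.003]
ft_force: [4.2, -17.6, -0.2]
grip_width: 0.281
grasp_force: 25.3
```

>>> apply_moves:
  rows:
    - {"x": 0.4, "y": 0, "z": 0, "ax": 0, "ay": 0, "az": 0, "gripper": 0.78}
    - {"x": 0.4, "y": 0, "z": 0, "ax": 0, "ay": 0, "az": 0, "gripper": 0.78}

```text
clock: 9.45
position: [0.6163, -0.0394, -0.0006]
ee_rot: [0.674, 0.739, -0.001, 0.003]
ft_force: [4.5, -16.8, -0.0]
grip_width: 0.278
grasp_force: 25.2
```

>>> apply_moves:
  rows:
    - {"x": 0.4, "y": 0, "z": 0, "ax": 0, "ay": 0, "az": 0, "gripper": 0.78}
    - {"x": 0.4, "y": 0, "z": 0, "ax": 0, "ay": 0, "az": 0, "gripper": 0.78}

```text
clock: 9.62
position: [0.6161, -0.0377, -0.0007]
ee_rot: [0.674, 0.739, -0.001, 0.002]
ft_force: [1.8, -9.6, 2.4]
grip_width: 0.28
grasp_force: 25.7
```

```bash
python3 b.py
```

```text
t 9.6167 p [ 0.6161 -0.0377 -0.0007] restframe x,y mm 1.6 5.7 z -0.7 yaw err deg -0.25 tilt [ 0.002  -0.0048] F x,y,z 0.86 -9.74 2.44 w 23.8 25.663771480321884
brass []
col308 [39, 43, 41, 40, 40, 40, 41, 40, 43, 39, 38, 39, 42, 36, 41, 112, 95, 94, 95, 95, 97, 98, 99, 99, 99, 97, 98, 99, 97, 98, 96, 98, 96, 101, 106, 68, 33, 25, 122, 186, 180, 181, 177, 177, 166, 158, 160, 114, 91, 67, 73, 76]
```

>>> apply_moves:
  rows:
    - {"x": 1.5, "y": 0, "z": 0, "ax": 0, "ay": 0, "az": 0, "gripper": 0.78}
    - {"x": 1.5, "y": 0, "z": 0, "ax": 0, "ay": 0, "az": 0, "gripper": 0.78}
    - {"x": 1.5, "y": 0, "z": 0, "ax": 0, "ay": 0, "az": 0, "gripper": 0.78}
    - {"x": 1.5, "y": 0, "z": 0, "ax": 0, "ay": 0, "az": 0, "gripper": 0.78}
    - {"x": 1.5, "y": 0, "z": 0, "ax": 0, "ay": 0, "az": 0, "gripper": 0.78}

```text
clock: 10.08
position: [0.6153, -0.0289, -0.0006]
ee_rot: [0.674, 0.739, -0.001, 0.002]
ft_force: [1.7, -11.1, 1.8]
grip_width: 0.276
grasp_force: 25.6
```

>>> apply_moves:
  rows:
    - {"x": 1.5, "y": 0, "z": 0, "ax": 0, "ay": 0, "az": 0, "gripper": 0.78}
    - {"x": 1.5, "y": 0, "z": 0, "ax": 0, "ay": 0, "az": 0, "gripper": 0.78}
    - {"x": 1.5, "y": 0, "z": 0, "ax": 0, "ay": 0, "az": 0, "gripper": 0.78}
    - {"x": 1.5, "y": 0, "z": 0, "ax": 0, "ay": 0, "az": 0, "gripper": 0.78}
    - {"x": 1.5, "y": 0, "z": 0, "ax": 0, "ay": 0, "az": 0, "gripper": 0.78}

```text
clock: 10.5
position: [0.6146, -0.0214, -0.0006]
ee_rot: [0.674, 0.739, -0.001, 0.002]
ft_force: [0.9, -11.2, 3.0]
grip_width: 0.274
grasp_force: 25.6
```

>>> apply_moves:
  rows:
    - {"x": 1.5, "y": 0, "z": 0, "ax": 0, "ay": 0, "az": 0, "gripper": 0.78}
    - {"x": 1.5, "y": 0, "z": 0, "ax": 0, "ay": 0, "az": 0, "gripper": 0.78}
    - {"x": 1.5, "y": 0, "z": 0, "ax": 0, "ay": 0, "az": 0, "gripper": 0.78}
    - {"x": 1.5, "y": 0, "z": 0, "ax": 0, "ay": 0, "az": 0, "gripper": 0.78}
    - {"x": 1.5, "y": 0, "z": 0, "ax": 0, "ay": 0, "az": 0, "gripper": 0.78}

```text
clock: 10.92
position: [0.6139, -0.0139, -0.0007]
ee_rot: [0.674, 0.739, -0.001, 0.002]
ft_force: [0.8, -11.0, 2.1]
grip_width: 0.276
grasp_force: 25.7
```

>>> apply_moves:
  rows:
    - {"x": 1, "y": 0, "z": 0, "ax": 0, "ay": 0, "az": 0, "gripper": 0.78}
    - {"x": 1, "y": 0, "z": 0, "ax": 0, "ay": 0, "az": 0, "gripper": 0.78}
    - {"x": 1, "y": 0, "z": 0, "ax": 0, "ay": 0, "az": 0, "gripper": 0.78}
    - {"x": 1, "y": 0, "z": 0, "ax": 0, "ay": 0, "az": 0, "gripper": 0.78}
    - {"x": 1, "y": 0, "z": 0, "ax": 0, "ay": 0, "az": 0, "gripper": 0.78}

```text
clock: 11.33
position: [0.6134, -0.0089, -0.0007]
ee_rot: [0.674, 0.739, -0.001, 0.002]
ft_force: [1.6, -10.2, 2.9]
grip_width: 0.277
grasp_force: 25.7
```

```bash
python3 b.py
```

```text
t 11.3333 p [ 0.6134 -0.0089 -0.0007] restframe x,y mm 1.7 34.6 z -0.7 yaw err deg -0.18 tilt [ 0.0015 -0.0034] F x,y,z 0.66 -10.28 2.92 w 23.6 25.712811648845673
brass []
col308 [41, 41, 38, 41, 40, 40, 38, 43, 39, 42, 39, 39, 41, 40, 41, 43, 40, 40, 43, 42, 37, 35, 77, 99, 104, 104, 102, 100, 101, 99, 99, 101, 99, 99, 99, 97, 97, 96, 97, 95, 95, 98, 103, 48, 38, 32, 83, 131, 104, 90, 78, 78]
```

>>> apply_moves:
  rows:
    - {"x": 1, "y": 0, "z": 0, "ax": 0, "ay": 0, "az": 0, "gripper": 0.78}
    - {"x": 1, "y": 0, "z": 0, "ax": 0, "ay": 0, "az": 0, "gripper": 0.78}
    - {"x": 1, "y": 0, "z": 0, "ax": 0, "ay": 0, "az": 0, "gripper": 0.78}
    - {"x": 1, "y": 0, "z": 0, "ax": 0, "ay": 0, "az": 0, "gripper": 0.78}
    - {"x": 1, "y": 0, "z": 0, "ax": 0, "ay": 0, "az": 0, "gripper": 0.78}

```text
clock: 11.8
position: [0.6128, -0.0032, -0.0007]
ee_rot: [0.673, 0.739, -0.001, 0.001]
ft_force: [0.8, -7.0, 5.3]
grip_width: 0.275
grasp_force: 25.9
```

>>> apply_moves:
  rows:
    - {"x": 0.5, "y": 0, "z": 0, "ax": 0, "ay": 0, "az": 0, "gripper": 0.78}
    - {"x": 0.5, "y": 0, "z": 0, "ax": 0, "ay": 0, "az": 0, "gripper": 0.78}
    - {"x": 0.5, "y": 0, "z": 0, "ax": 0, "ay": 0, "az": 0, "gripper": 0.78}

```text
clock: 12.05
position: [0.6127, -0.0014, -0.0006]
ee_rot: [0.673, 0.739, -0.0, 0.001]
ft_force: [0.2, -8.1, 3.8]
grip_width: 0.277
grasp_force: 25.8
```

```bash
python3 b.py
```

```text
t 12.05 p [ 6.127e-01 -1.400e-03 -6.000e-04] restframe x,y mm 1.8 42.1 z -0.6 yaw err deg -0.14 tilt [ 0.0012 -0.0023] F x,y,z -0.56 -8.06 3.85 w 23.5 25.829360447824
brass []
col308 [39, 39, 38, 42, 42, 40, 40, 38, 37, 41, 38, 37, 35, 40, 40, 39, 41, 40, 40, 37, 39, 39, 40, 37, 57, 95, 94, 93, 97, 105, 104, 101, 101, 100, 99, 99, 97, 97, 97, 98, 98, 98, 97, 98, 101, 66, 33, 35, 90, 82, 74, 79]
```

>>> apply_moves:
  rows:
    - {"x": 0.4, "y": 0, "z": 0, "ax": 0, "ay": 0, "az": 0, "gripper": 0.78}
    - {"x": 0.4, "y": 0, "z": 0, "ax": 0, "ay": 0, "az": 0, "gripper": 0.78}

```text
clock: 12.27
position: [0.6126, -0.0005, -0.0007]
ee_rot: [0.673, 0.739, -0.0, 0.001]
ft_force: [1.0, -7.5, 4.3]
grip_width: 0.278
grasp_force: 25.8
```

>>> apply_moves:
  rows:
    - {"x": 0.4, "y": 0, "z": 0, "ax": 0, "ay": 0, "az": 0, "gripper": 0.78}
    - {"x": 0.4, "y": 0, "z": 0, "ax": 0, "ay": 0, "az": 0, "gripper": 0.78}

```text
clock: 12.43
position: [0.6126, 0.0001, -0.0007]
ee_rot: [0.673, 0.739, -0.0, 0.001]
ft_force: [1.2, -9.6, 3.5]
grip_width: 0.283
grasp_force: 25.8
```

```bash
python3 b.py
```

```text
t 12.4333 p [ 6.126e-01  1.000e-04 -7.000e-04] restframe x,y mm 1.7 43.6 z -0.7 yaw err deg -0.15 tilt [ 0.0012 -0.0024] F x,y,z 0.26 -9.69 3.51 w 24.1 25.793948136270046
brass []
col308 [39, 42, 42, 39, 40, 40, 42, 40, 37, 42, 40, 40, 39, 40, 40, 43, 38, 39, 40, 41, 40, 43, 43, 37, 34, 94, 92, 94, 94, 98, 104, 101, 100, 100, 100, 96, 99, 98, 97, 97, 100, 97, 98, 97, 99, 109, 42, 34, 39, 93, 77, 78]
```

>>> apply_moves:
  rows:
    - {"x": 0.4, "y": 0, "z": 0, "ax": 0, "ay": 0, "az": 0, "gripper": 0.78}
    - {"x": 0.3, "y": 0, "z": 0, "ax": 0, "ay": 0, "az": 0, "gripper": 0.78}

```text
clock: 12.65
position: [0.6125, 0.0008, -0.0007]
ee_rot: [0.673, 0.739, -0.0, 0.001]
ft_force: [-0.1, -8.6, 3.4]
grip_width: 0.28
grasp_force: 25.8
```

>>> apply_moves:
  rows:
    - {"x": 0.3, "y": 0, "z": 0, "ax": 0, "ay": 0, "az": 0, "gripper": 0.78}
    - {"x": 0.3, "y": 0, "z": 0, "ax": 0, "ay": 0, "az": 0, "gripper": 0.78}

```text
clock: 12.82
position: [0.6124, 0.0013, -0.0007]
ee_rot: [0.673, 0.739, -0.0, 0.001]
ft_force: [0.9, -8.1, 4.6]
grip_width: 0.276
grasp_force: 25.8
```

```bash
python3 g.py
```

```text
t 12.8167 p [ 0.6124  0.0013 -0.0007] restframe x,y mm 1.7 44.9 z -0.7 yaw err deg -0.15 tilt [ 0.0011 -0.0024] F x,y,z 0.17 -8.15 4.6 w 23.5 25.767248310148716
```

>>> apply_moves:
  rows:
    - {"x": 0.3, "y": 0, "z": 0, "ax": 0, "ay": 0, "az": 0, "gripper": 0.78}
    - {"x": 0.3, "y": 0, "z": 0, "ax": 0, "ay": 0, "az": 0, "gripper": 0.78}

```text
clock: 12.98
position: [0.6124, 0.0016, -0.0007]
ee_rot: [0.673, 0.739, -0.001, 0.001]
ft_force: [0.8, -9.5, 2.6]
grip_width: 0.281
grasp_force: 25.7
```

>>> apply_moves:
  rows:
    - {"x": 0.3, "y": 0, "z": 0, "ax": 0, "ay": 0, "az": 0, "gripper": 0.78}
    - {"x": 0.3, "y": 0, "z": 0, "ax": 0, "ay": 0, "az": 0, "gripper": 0.78}

```text
clock: 13.15
position: [0.6124, 0.0017, -0.0007]
ee_rot: [0.674, 0.739, -0.001, 0.002]
ft_force: [2.3, -11.3, 2.9]
grip_width: 0.274
grasp_force: 25.7
```

```bash
python3 g.py
```

```text
t 13.15 p [ 0.6124  0.0017 -0.0007] restframe x,y mm 1.7 45.2 z -0.7 yaw err deg -0.18 tilt [ 0.0014 -0.0033] F x,y,z 1.16 -11.49 2.85 w 23.3 25.65194495022297
```

The force is rising with the position stalled, so the button has clicked into the second hole. I'll back off, release and lift.

>>> apply_moves:
  rows:
    - {"x": -0.8, "y": 0, "z": 0, "ax": 0, "ay": 0, "az": 0, "gripper": 0.78}
    - {"x": -0.7, "y": 0, "z": 0, "ax": 0, "ay": 0, "az": 0, "gripper": 0.78}
    - {"x": 0, "y": 0, "z": 0, "ax": 0, "ay": 0, "az": 0, "gripper": 0.4}
    - {"x": 0, "y": 0, "z": 0, "ax": 0, "ay": 0, "az": 0, "gripper": 0.3}
    - {"x": 0, "y": 0, "z": 0, "ax": 0, "ay": 0, "az": 0, "gripper": 0.3}

```text
clock: 13.57
position: [0.6118, 0.0045, -0.0015]
ee_rot: [0.672, 0.74, 0.0, -0.0]
ft_force: [-0.1, 0.0, 1.4]
grip_width: 0.688
grasp_force: 0.0
```

>>> apply_moves:
  rows:
    - {"x": 0, "y": 0, "z": -20, "ax": 0, "ay": 0, "az": 0, "gripper": 0.3}
    - {"x": 0, "y": 0, "z": -30, "ax": 0, "ay": 0, "az": 0, "gripper": 0.3}
    - {"x": 0, "y": 0, "z": -35, "ax": 0, "ay": 0, "az": 0, "gripper": 0.3}
    - {"x": 0, "y": 0, "z": -35, "ax": 0, "ay": 0, "az": 0, "gripper": 0.3}
    - {"x": 0, "y": 0, "z": -10, "ax": 0, "ay": 0, "az": 0, "gripper": 0.3}

```text
clock: 13.98
position: [0.6143, 0.0039, 0.1341]
ee_rot: [0.673, 0.74, 0.003, 0.002]
ft_force: [0.4, 0.0, 0.4]
grip_width: 0.699
grasp_force: 0.0
```

Run:
```python
from g import *
o,M=st();s=Cam("side")
h=cv2.cvtColor(s.im,cv2.COLOR_RGB2HSV)[170:212,300:335].astype(int)
m=(h[...,0]>10)&(h[...,0]<32)&(h[...,1]>110)&(h[...,2]>60)
v,u=np.nonzero(m);print("brass",[(int(300+a),int(170+b)) for a,b in zip(u,v)])
# rod in side view
g=s.im.astype(int);m=(g.min(2)>190).astype(np.uint8);m[:,:375]=0;m[:,415:]=0;m[:170]=0;m[275:]=0
n,l,stt,c=cv2.connectedComponentsWithStats(m);i=1+stt[1:,4].argmax();v,u=np.nonzero(l==i)
a=s.plane([[u[v==v.max()].mean(),v.max()+.5],[u[v==v.min()].mean(),v.min()-.5]],.004);print("rod side",a,np.linalg.norm(a[0]-a[1]),a.mean(0))
s.crop("c9.png",260,420,130,280,4)
```

```text
t 13.9833 p [0.6143 0.0039 0.1341] restframe x,y mm 3.8 47.3 z 134.1 yaw err deg -0.02 tilt [0.0062 0.0014] F x,y,z 0.36 -0.02 0.44 w 59.4 0.0
brass [(315, 199), (316, 199), (315, 200), (316, 200), (315, 201), (316, 201), (315, 202)]
rod side [[0.4239832  0.08721338 0.004     ]
 [0.42386211 0.06922264 0.004     ]] 0.01799115390001307 [0.42392266 0.07821801 0.004     ]
```

The brass button is fully out again at (315–316,199–202), as it was at the start. Next I'll refine the rod's position from the unshadowed first pictures.

Run:
```python
from g import *
t=Cam("top");s=Cam("side")
g=cv2.imread("pics/top0.png").min(2).astype(float);bg=np.median(g[255:259,277:380])
pts=[]
for u in range(280,378):
    c=g[258:270,u]-bg;c[c<12]=0
    if c.sum()>0:pts.append((u,258+(c*np.arange(12)).sum()/c.sum()))
pts=np.array(pts);P=t.plane(pts,.006)
a=np.polyfit(P[:,1],P[:,0],1);r=P[:,0]-np.polyval(a,P[:,1]);k=abs(r)<.003;a=np.polyfit(P[k,1],P[k,0],1);print("top line",a,np.std(r[k]),k.sum())
row=g[262:265].max(0);print(row[270:284],row[374:386])
g=cv2.imread("pics/side0.png").min(2).astype(float);pts=[]
for v in range(186,263):
    c=g[v,380:412]-np.median(g[v,380:412]);c[c<25]=0
    if c.sum()>0:pts.append((380+(c*np.arange(32)).sum()/c.sum(),v))
P=s.plane(pts,.004);a=np.polyfit(P[:,1],P[:,0],1);r=P[:,0]-np.polyval(a,P[:,1]);k=abs(r)<.003;a=np.polyfit(P[k,1],P[k,0],1);print("side line",a,np.std(r[k]),k.sum())
for v in list(range(179,187))+list(range(262,270)):print(v,g[v,384:408].max(),s.plane([[384+g[v,384:408].argmax(),v]],.004)[0,1].round(4))
```

```text
top line [0.01130661 0.42017415] 3.823034737765286e-05 98
[210. 209. 208. 208. 209. 210. 211. 238. 249. 248. 248. 248. 248. 248.] [249. 249. 249. 249. 249. 244. 226. 209. 207. 206. 208. 209.]
side line [0.01463473 0.42212077] 0.0003894916283822686 76
179 125.0 -0.2351
180 125.0 -0.2334
181 123.0 -0.2238
182 127.0 -0.2222
183 161.0 -0.2206
184 162.0 -0.2153
185 163.0 -0.2105
186 170.0 -0.2057
262 183.0 0.0829
263 185.0 0.0858
264 160.0 0.0887
265 126.0 0.09
266 126.0 0.0955
267 129.0 0.0976
268 127.0 0.1
269 126.0 0.1028
```

>>> apply_moves:
  rows:
    - {"x": -8.2, "y": -33, "z": 0, "ax": 0, "ay": 0, "az": 0, "gripper": 0.4}
    - {"x": -8.2, "y": -33, "z": 0, "ax": 0, "ay": 0, "az": 0, "gripper": 0.4}
    - {"x": -8.2, "y": -33, "z": 0, "ax": 0, "ay": 0, "az": 0, "gripper": 0.4}
    - {"x": -8.2, "y": -33, "z": 0, "ax": 0, "ay": 0, "az": 0, "gripper": 0.4}
    - {"x": -8.2, "y": -33, "z": 0, "ax": 0, "ay": 0, "az": 0, "gripper": 0.4}

```text
clock: 14.55
position: [0.4491, -0.0529, 0.1268]
ee_rot: [0.672, 0.74, -0.001, -0.001]
ft_force: [-0.1, -0.8, 1.8]
grip_width: 0.604
grasp_force: 0.0
```

>>> apply_moves:
  rows:
    - {"x": -8.2, "y": -33, "z": 0, "ax": 0, "ay": 0, "az": 0, "gripper": 0.6}
    - {"x": 0, "y": 0, "z": 20, "ax": 0, "ay": 0, "az": 6.2, "gripper": 0.6}
    - {"x": 0, "y": 0, "z": 20, "ax": 0, "ay": 0, "az": 0, "gripper": 0.6}
    - {"x": 0, "y": 0, "z": 0, "ax": 0, "ay": 0, "az": 0, "gripper": 0.6}
    - {"x": 0, "y": 0, "z": 0, "ax": 0, "ay": 0, "az": 0, "gripper": 0.6}

```text
clock: 14.97
position: [0.4183, -0.0641, 0.0878]
ee_rot: [0.711, 0.703, -0.002, -0.001]
ft_force: [-0.2, 0.4, 1.3]
grip_width: 0.399
grasp_force: 0.0
```

```bash
cat > rod.py <<'E'
from g import *
o,M=st();p=o["position"];T=np.array([.4220,-.0645,p[2]]);print("tool delta mm",(M.T@(T-p)*1e3).round(1),"yaw to rod (az deg)",np.degrees(np.arctan2(M[1,0],M[0,0])-np.arctan2(1,.013)).round(2), o["joint_pos"].round(2))
E
python3 rod.py
```

```text
t 14.9667 p [ 0.4183 -0.0641  0.0878] restframe x,y mm -197.8 -1.7 z 87.8 yaw err deg -6.17 tilt [-0.0034 -0.0011] F x,y,z -0.16 0.42 1.3 w 33.9 0.0
tool delta mm [-0.4  3.7 -0. ] yaw to rod (az deg) 0.07 [-0.67 -0.04  0.72  2.14  0.03  1.04  0.02]
```

>>> apply_moves:
  rows:
    - {"x": 0, "y": 3.5, "z": 20, "ax": 0, "ay": 0, "az": 0, "gripper": 0.6}
    - {"x": 0, "y": 0, "z": 20, "ax": 0, "ay": 0, "az": 0, "gripper": 0.6}
    - {"x": 0, "y": 0, "z": 20, "ax": 0, "ay": 0, "az": 0, "gripper": 0.6}
    - {"x": 0, "y": 0, "z": 15, "ax": 0, "ay": 0, "az": 0, "gripper": 0.6}
    - {"x": 0, "y": 0, "z": 0, "ax": 0, "ay": 0, "az": 0, "gripper": 0.6}

```text
clock: 15.38
position: [0.4215, -0.0643, 0.0118]
ee_rot: [0.711, 0.703, -0.002, -0.001]
ft_force: [-0.7, -0.4, 0.6]
grip_width: 0.399
grasp_force: 0.0
```

```bash
python3 rod.py
python3 - <<'E'
from h import *
s=Cam("side");s.crop("c10.png",340,460,150,290,4)
E
```

```text
t 15.3833 p [ 0.4215 -0.0643  0.0118] restframe x,y mm -194.6 -2.2 z 11.8 yaw err deg -6.15 tilt [-0.0049 -0.0021] F x,y,z -0.77 -0.31 0.61 w 33.9 0.0
tool delta mm [-0.2  0.5 -0. ] yaw to rod (az deg) 0.09 [-0.65  0.14  0.73  2.19 -0.12  0.85  0.15]
```

View pics/c10.png

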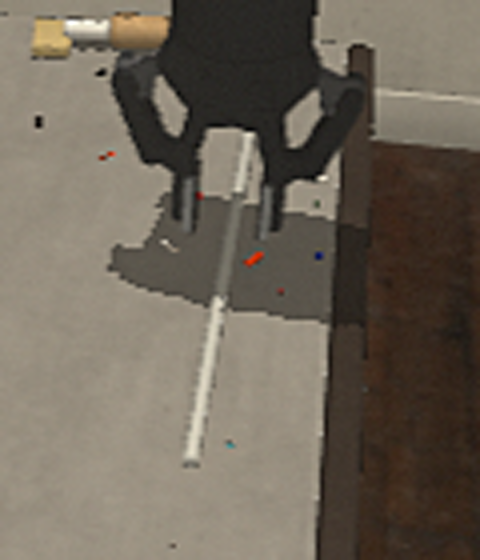

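The crop shows the rod centred between the fingers, from (248,135) to (190,462), with tips at about (187,230) and (268,237), still above the bench. I'll go down under force guard until the bench is touched.

>>> apply_moves:
  rows:
    - {"x": 0, "y": 0.5, "z": 8, "ax": 0, "ay": 0, "az": 0, "gripper": 0.65}
    - {"x": 0, "y": 0, "z": 8, "ax": 0, "ay": 0, "az": 0, "gripper": 0.65}
    - {"x": 0, "y": 0, "z": 4, "ax": 0, "ay": 0, "az": 0, "gripper": 0.65}
    - {"x": 0, "y": 0, "z": 0, "ax": 0, "ay": 0, "az": 0, "gripper": 0.65}

```text
clock: 15.77
position: [0.4233, -0.0642, -0.0067]
ee_rot: [0.712, 0.703, -0.0, -0.0]
ft_force: [-0.2, -1.6, -0.0]
grip_width: 0.348
grasp_force: 0.0
```

>>> apply_moves:
  rows:
    - {"x": 0, "y": 0, "z": 2, "ax": 0, "ay": 0, "az": 0, "gripper": 0.65}
    - {"x": 0, "y": 0, "z": 2, "ax": 0, "ay": 0, "az": 0, "gripper": 0.65}
    - {"x": 0, "y": 0, "z": 2, "ax": 0, "ay": 0, "az": 0, "gripper": 0.65}
    - {"x": 0, "y": 0, "z": 0, "ax": 0, "ay": 0, "az": 0, "gripper": 0.65}

```text
clock: 16.1
position: [0.4235, -0.0642, -0.0123]
ee_rot: [0.712, 0.703, -0.0, -0.0]
ft_force: [-0.5, 0.7, -0.3]
grip_width: 0.35
grasp_force: 0.0
```

```bash
python3 rod.py
```

```text
t 16.1 p [ 0.4235 -0.0642 -0.0123] restframe x,y mm -192.6 -2.3 z -12.3 yaw err deg -6.23 tilt [-0.0002  0.0001] F x,y,z -0.42 0.76 -0.31 w 29.7 0.0
tool delta mm [-0.3 -1.5  0. ] yaw to rod (az deg) 0.01 [-0.62  0.2   0.72  2.21 -0.19  0.79  0.21]
```

>>> apply_moves:
  rows:
    - {"x": 0, "y": -1, "z": 2, "ax": 0, "ay": 0, "az": 0, "gripper": 0.65}
    - {"x": 0, "y": 0, "z": 2, "ax": 0, "ay": 0, "az": 0, "gripper": 0.65}
    - {"x": 0, "y": 0, "z": 2, "ax": 0, "ay": 0, "az": 0, "gripper": 0.65}
    - {"x": 0, "y": 0, "z": 0, "ax": 0, "ay": 0, "az": 0, "gripper": 0.65}

```text
clock: 16.43
position: [0.4224, -0.0642, -0.0185]
ee_rot: [0.712, 0.703, -0.0, -0.0]
ft_force: [-0.4, 1.1, -0.2]
grip_width: 0.351
grasp_force: 0.0
```

>>> apply_moves:
  rows:
    - {"x": 0, "y": 0, "z": 1.5, "ax": 0, "ay": 0, "az": 0, "gripper": 0.65}
    - {"x": 0, "y": 0, "z": 1.5, "ax": 0, "ay": 0, "az": 0, "gripper": 0.65}
    - {"x": 0, "y": 0, "z": 0, "ax": 0, "ay": 0, "az": 0, "gripper": 0.65}

```text
clock: 16.68
position: [0.4225, -0.0642, -0.0214]
ee_rot: [0.712, 0.703, -0.0, -0.0]
ft_force: [-0.0, -0.8, -1.1]
grip_width: 0.35
grasp_force: 0.0
```

>>> apply_moves:
  rows:
    - {"x": 0, "y": 0, "z": 1.5, "ax": 0, "ay": 0, "az": 0, "gripper": 0.65}
    - {"x": 0, "y": 0, "z": 1.5, "ax": 0, "ay": 0, "az": 0, "gripper": 0.65}
    - {"x": 0, "y": 0, "z": 0, "ax": 0, "ay": 0, "az": 0, "gripper": 0.65}

```text
clock: 16.93
position: [0.4225, -0.0642, -0.0244]
ee_rot: [0.712, 0.703, -0.0, -0.0]
ft_force: [-0.7, -0.3, -0.4]
grip_width: 0.349
grasp_force: 0.0
```

>>> apply_moves:
  rows:
    - {"x": 0, "y": 0, "z": 1.5, "ax": 0, "ay": 0, "az": 0, "gripper": 0.65}
    - {"x": 0, "y": 0, "z": 1.5, "ax": 0, "ay": 0, "az": 0, "gripper": 0.65}
    - {"x": 0, "y": 0, "z": 0, "ax": 0, "ay": 0, "az": 0, "gripper": 0.65}

```text
clock: 17.18
position: [0.4228, -0.0642, -0.0251]
ee_rot: [0.712, 0.702, 0.0, -0.001]
ft_force: [-19.9, 1.7, 56.4]
grip_width: 0.35
grasp_force: 28.5
```

Run:
```python
from g import *
o,M=st();s=Cam("side");g=s.im.max(2)
cv2.imwrite("pics/s_rod.png",s.im[:,:,::-1])
for r in range(205,236,2):print(r,g[r,384:420].tolist())
p=o["position"]
for z in(0,.01,.02):print(z,[s.proj(np.r_[(p+M@np.array([.011,w,0]))[:2],z])[0].round(1).tolist() for w in(.015,-.015)])
```

```text
t 17.1833 p [ 0.4228 -0.0642 -0.0251] restframe x,y mm -193.3 -2.2 z -25.1 yaw err deg -6.27 tilt [-0.0015  0.0026] F x,y,z -19.69 3.65 56.4 w 29.8 28.497349759563804
205 [43, 42, 41, 42, 34, 61, 94, 92, 90, 90, 88, 87, 93, 107, 116, 108, 84, 92, 83, 44, 38, 40, 40, 39, 38, 40, 39, 37, 36, 38, 38, 38, 39, 35, 40, 115]
207 [42, 37, 38, 38, 31, 59, 96, 92, 91, 89, 89, 88, 94, 112, 114, 100, 89, 92, 80, 43, 38, 38, 40, 39, 40, 38, 38, 39, 39, 36, 38, 37, 32, 51, 84, 92]
209 [35, 74, 116, 99, 43, 61, 95, 93, 92, 87, 89, 94, 107, 119, 114, 90, 89, 86, 61, 27, 34, 37, 37, 38, 41, 50, 75, 99, 90, 70, 58, 58, 71, 93, 91, 90]
211 [37, 71, 114, 96, 42, 64, 96, 88, 89, 87, 85, 91, 109, 118, 110, 86, 91, 80, 69, 97, 102, 72, 37, 34, 62, 95, 91, 92, 89, 89, 89, 88, 89, 89, 89, 88]
213 [42, 76, 111, 92, 38, 75, 93, 93, 89, 90, 87, 96, 116, 116, 99, 87, 90, 76, 69, 112, 98, 54, 33, 38, 66, 93, 88, 88, 86, 85, 88, 88, 90, 91, 73, 94]
215 [42, 77, 114, 93, 47, 82, 92, 90, 90, 88, 90, 105, 121, 115, 89, 86, 92, 79, 67, 110, 98, 47, 32, 47, 75, 93, 92, 90, 86, 90, 87, 91, 92, 92, 92, 92]
217 [49, 86, 1
[... 1046 characters left out ...]
 89, 87, 89, 89, 91, 88, 89, 89, 89, 87]
231 [157, 154, 154, 155, 154, 151, 154, 163, 195, 213, 183, 131, 155, 157, 153, 155, 158, 161, 161, 157, 156, 157, 156, 158, 159, 165, 168, 168, 167, 142, 76, 75, 77, 76, 83, 85]
233 [154, 151, 155, 150, 151, 152, 150, 158, 204, 211, 162, 101, 159, 157, 156, 153, 156, 158, 157, 158, 159, 157, 156, 153, 152, 157, 158, 157, 155, 157, 156, 158, 159, 161, 162, 164]
235 [154, 153, 154, 152, 154, 151, 148, 167, 210, 204, 170, 153, 156, 156, 154, 155, 152, 156, 159, 157, 155, 158, 156, 153, 155, 160, 158, 156, 155, 156, 157, 157, 155, 157, 156, 157]
0 [[387.3, 222.1], [400.6, 223.7]]
0.01 [[387.6, 218.6], [400.9, 220.2]]
0.02 [[387.8, 215.1], [401.2, 216.7]]
```

Bench contact is at a reading of −0.025, and the side view agrees. I'll back off about 1.5 mm above it and close gently on the rod.

>>> apply_moves:
  rows:
    - {"x": 0, "y": 0, "z": -2, "ax": 0, "ay": 0, "az": 0, "gripper": 0.65}
    - {"x": 0, "y": 0, "z": -2.2, "ax": 0, "ay": 0, "az": 0, "gripper": 0.65}
    - {"x": 0, "y": 0, "z": 0, "ax": 0, "ay": 0, "az": 0, "gripper": 0.65}
  newtons: 20

```text
clock: 17.48
position: [0.4229, -0.0642, -0.0227]
ee_rot: [0.712, 0.703, 0.0, 0.0]
ft_force: [0.5, -0.4, 0.1]
grip_width: 0.352
grasp_force: 0.0
```

>>> apply_moves:
  rows:
    - {"x": 0, "y": 0, "z": 0, "ax": 0, "ay": 0, "az": 0, "gripper": 0.8}
    - {"x": 0, "y": 0, "z": 0, "ax": 0, "ay": 0, "az": 0, "gripper": 0.88}
    - {"x": 0, "y": 0, "z": 0, "ax": 0, "ay": 0, "az": 0, "gripper": 0.95}
    - {"x": 0, "y": 0, "z": 0, "ax": 0, "ay": 0, "az": 0, "gripper": 0.98}
    - {"x": 0, "y": 0, "z": 0, "ax": 0, "ay": 0, "az": 0, "gripper": 0.98}

```text
clock: 17.9
position: [0.4225, -0.0642, -0.0231]
ee_rot: [0.712, 0.703, -0.0, -0.0]
ft_force: [0.3, 0.6, -1.2]
grip_width: 0.079
grasp_force: 21.9
```

```bash
python3 rod.py
```

```text
t 17.9 p [ 0.4225 -0.0642 -0.0231] restframe x,y mm -193.6 -2.1 z -23.1 yaw err deg -6.23 tilt [-0.0003  0.    ] F x,y,z 0.4 0.53 -1.16 w 6.7 21.880112886428833
tool delta mm [-0.3 -0.5  0. ] yaw to rod (az deg) 0.01 [-0.61  0.23  0.71  2.22 -0.21  0.76  0.23]
```

>>> apply_moves:
  rows:
    - {"x": 0, "y": 0, "z": -2, "ax": 0, "ay": 0, "az": 0, "gripper": 0.98}
    - {"x": 0, "y": 0, "z": -3, "ax": 0, "ay": 0, "az": 0, "gripper": 0.98}
    - {"x": 0, "y": 0, "z": -3, "ax": 0, "ay": 0, "az": 0, "gripper": 0.98}
    - {"x": 0, "y": 0, "z": 0, "ax": 0, "ay": 0, "az": 0, "gripper": 0.98}
  newtons: 25

```text
clock: 18.23
position: [0.4231, -0.0642, -0.0143]
ee_rot: [0.712, 0.703, 0.0, 0.0]
ft_force: [1.0, -0.5, 0.0]
grip_width: 0.087
grasp_force: 25.3
```

```bash
cat > rv.py <<'E'
from g import *
o,M=st();p=o["position"];s=Cam("side");im=s.im.astype(int)
# bright rod ends outside the arm shadow: report centreline pixels
import sys
u0,u1,v0,v1=map(int,sys.argv[1:5])
g=s.im.min(2).astype(float)
for v in range(v0,v1,int(sys.argv[5])):
    c=g[v,u0:u1];print(v,(u0+c.argmax(),int(c.max()),int(np.median(c))),end=" ")
print()
E
python3 rv.py 378 412 180 270 4
```

```text
t 18.2333 p [ 0.4231 -0.0642 -0.0143] restframe x,y mm -193.0 -2.3 z -14.3 yaw err deg -6.24 tilt [0.0009 0.0003] F x,y,z 0.95 -0.59 0.0 w 7.4 25.33260941505432
180 (np.int64(378), 54, 35) 184 (np.int64(381), 139, 36) 188 (np.int64(384), 139, 35) 192 (np.int64(406), 148, 43) 196 (np.int64(395), 139, 35) 200 (np.int64(378), 134, 37) 204 (np.int64(379), 133, 41) 208 (np.int64(396), 95, 74) 212 (np.int64(383), 119, 74) 216 (np.int64(394), 102, 75) 220 (np.int64(394), 104, 74) 224 (np.int64(393), 187, 75) 228 (np.int64(393), 187, 124) 232 (np.int64(392), 190, 131) 236 (np.int64(391), 191, 130) 240 (np.int64(390), 187, 130) 244 (np.int64(390), 190, 129) 248 (np.int64(389), 192, 130) 252 (np.int64(388), 194, 129) 256 (np.int64(387), 192, 130) 260 (np.int64(387), 199, 129) 264 (np.int64(389), 136, 128) 268 (np.int64(380), 135, 130)
```

The rod end rises with the lift, so it is held (opening 7.4 mm). I'll raise it, turn to the rest's line and carry it over.

>>> apply_moves:
  rows:
    - {"x": 0, "y": 0, "z": -12, "ax": 0, "ay": 0, "az": 0, "gripper": 0.98}
    - {"x": 0, "y": 0, "z": -22, "ax": 0, "ay": 0, "az": 0, "gripper": 0.98}
    - {"x": 0, "y": 0, "z": -26, "ax": 0, "ay": 0, "az": 0, "gripper": 0.98}
    - {"x": 0, "y": 0, "z": -26, "ax": 0, "ay": 0, "az": 0, "gripper": 0.98}
    - {"x": 0, "y": 0, "z": -14, "ax": 0, "ay": 0, "az": 0, "gripper": 0.98}
  newtons: 30

```text
clock: 18.7
position: [0.4236, -0.0645, 0.0875]
ee_rot: [0.712, 0.702, 0.001, 0.001]
ft_force: [0.7, 1.1, -0.4]
grip_width: 0.077
grasp_force: 31.4
```

>>> apply_moves:
  rows:
    - {"x": 0, "y": 0, "z": -5, "ax": 0, "ay": 0, "az": -2.1, "gripper": 0.98}
    - {"x": 0, "y": 0, "z": 0, "ax": 0, "ay": 0, "az": -2.1, "gripper": 0.98}
    - {"x": 0, "y": 0, "z": 0, "ax": 0, "ay": 0, "az": -2, "gripper": 0.98}
    - {"x": 0, "y": 0, "z": 0, "ax": 0, "ay": 0, "az": 0, "gripper": 0.98}
    - {"x": 0, "y": 0, "z": 0, "ax": 0, "ay": 0, "az": 0, "gripper": 0.98}

```text
clock: 19.12
position: [0.4225, -0.0642, 0.09]
ee_rot: [0.673, 0.74, 0.0, -0.0]
ft_force: [-0.8, 0.1, -0.1]
grip_width: 0.078
grasp_force: 31.4
```

```bash
cat > pl.py <<'E'
from g import *
o,M=st();p=o["position"];T=O+xh*.0017+np.array([0,0,.055]);print("tool delta to laid, mm",(M.T@(T-p)*1e3).round(1),"az deg",np.degrees(np.arctan2(M[1,0],M[0,0])-np.arctan2(yh[1],yh[0])).round(2),"tiltxy mrad",(M[:2,2]*1e3).round(1))
E
python3 pl.py
```

```text
t 19.1167 p [ 0.4225 -0.0642  0.09  ] restframe x,y mm -193.6 -2.2 z 90.0 yaw err deg -0.09 tilt [-0.0001  0.0002] F x,y,z -0.78 0.16 -0.09 w 6.6 31.409060955047607
tool delta to laid, mm [  2.5 195.3  35. ] az deg -0.09 tiltxy mrad [-0.1  0.2]
```

>>> apply_moves:
  rows:
    - {"x": 0.5, "y": 10, "z": 0, "ax": 0, "ay": 0, "az": 0, "gripper": 0.98}
    - {"x": 0.5, "y": 20, "z": 0, "ax": 0, "ay": 0, "az": 0, "gripper": 0.98}
    - {"x": 0.5, "y": 28, "z": 0, "ax": 0, "ay": 0, "az": 0, "gripper": 0.98}
    - {"x": 0.5, "y": 28, "z": 0, "ax": 0, "ay": 0, "az": 0, "gripper": 0.98}
    - {"x": 0.5, "y": 28, "z": 0, "ax": 0, "ay": 0, "az": 0, "gripper": 0.98}

```text
clock: 19.53
position: [0.5371, -0.0503, 0.0896]
ee_rot: [0.673, 0.74, 0.0, -0.0]
ft_force: [0.2, 0.2, 0.5]
grip_width: 0.08
grasp_force: 31.4
```

>>> apply_moves:
  rows:
    - {"x": 0, "y": 28, "z": 0, "ax": 0, "ay": 0, "az": 0, "gripper": 0.98}
    - {"x": 0, "y": 25, "z": 0, "ax": 0, "ay": 0, "az": 0, "gripper": 0.98}
    - {"x": 0, "y": 18, "z": 0, "ax": 0, "ay": 0, "az": 0, "gripper": 0.98}
    - {"x": 0, "y": 10, "z": 0, "ax": 0, "ay": 0, "az": 0, "gripper": 0.98}
    - {"x": 0, "y": 0, "z": 0, "ax": 0, "ay": 0, "az": 0, "gripper": 0.98}

```text
clock: 19.95
position: [0.6179, -0.0428, 0.0892]
ee_rot: [0.673, 0.74, -0.001, 0.0]
ft_force: [0.5, -0.1, -0.9]
grip_width: 0.078
grasp_force: 31.4
```

```bash
python3 pl.py
```

```text
t 19.95 p [ 0.6179 -0.0428  0.0892] restframe x,y mm 2.9 0.5 z 89.2 yaw err deg -0.04 tilt [-0.0004 -0.0011] F x,y,z 0.51 -0.15 -0.88 w 6.7 31.41075074672699
tool delta to laid, mm [-0.4 -1.2 34.2] az deg -0.04 tiltxy mrad [-0.4 -1.1]
```

```bash
cat > chk.py <<'E'
from g import *
import sys
zc=float(sys.argv[1]);xo=float(sys.argv[2])
for n in("side","top"):
    c=Cam(n);g=c.im.min(2).astype(float)
    for sgn in(1,-1):
        # sample slices across the rod at several rest-y, find bright centre offset (mm across x and sweep)
        out=[]
        for y in (list(range(90,176,6))):
            A=c.proj(O+yh*(sgn*y/1e3)+xh*(xo-.03)+[0,0,zc]);B=c.proj(O+yh*(sgn*y/1e3)+xh*(xo+.03)+[0,0,zc])
            w=np.linspace(0,1,61);q=(A*(1-w)[:,None]+B*w[:,None]).astype(np.float32)
            pr=cv2.remap(g.astype(np.float32),q[:,0].reshape(1,-1),q[:,1].reshape(1,-1),cv2.INTER_LINEAR)[0]
            k=pr[18:43].argmax()+18;out.append((sgn*y,k-30,int(pr[k])))
        print(n,out)
E
python3 chk.py .116 .0012
```

```text
side [(90, np.int64(3), 184), (96, np.int64(3), 184), (102, np.int64(3), 187), (108, np.int64(3), 186), (114, np.int64(3), 189), (120, np.int64(4), 187), (126, np.int64(3), 190), (132, np.int64(3), 191), (138, np.int64(3), 190), (144, np.int64(3), 192), (150, np.int64(4), 197), (156, np.int64(11), 133), (162, np.int64(4), 129), (168, np.int64(-11), 180), (174, np.int64(-10), 162)]
side [(-90, np.int64(-12), 38), (-96, np.int64(-12), 38), (-102, np.int64(0), 52), (-108, np.int64(-1), 122), (-114, np.int64(0), 135), (-120, np.int64(0), 153), (-126, np.int64(1), 167), (-132, np.int64(2), 179), (-138, np.int64(3), 162), (-144, np.int64(1), 143), (-150, np.int64(-10), 122), (-156, np.int64(-5), 124), (-162, np.int64(-4), 128), (-168, np.int64(-6), 125), (-174, np.int64(-5), 129)]
top [(90, np.int64(12), 162), (96, np.int64(-1), 242), (102, np.int64(-1), 247), (108, np.int64(-1), 246), (114, np.int64(0), 246), (120, np.int64(-1), 245), (126, np.int64(-1), 247), (132, np.int64(-1), 246), (138, np.int64(0), 247), (144, np.int64(-2), 245), (150, np.int64(-1), 246), (156, np.int64(-1), 214), (162, np.int64(12), 193), (168, np.int64(3), 206), (174, np.int64(-12), 208)]
top [(-90, np.int64(-1), 246), (-96, np.int64(-1), 246), (-102, np.int64(-2), 245), (-108, np.int64(-2), 244), (-114, np.int64(-1), 244), (-120, np.int64(-1), 247), (-126, np.int64(-1), 244), (-132, np.int64(-2), 244), (-138, np.int64(0), 245), (-144, np.int64(-1), 245), (-150, np.int64(-1), 241), (-156, np.int64(-12), 207), (-162, np.int64(-12), 206), (-168, np.int64(-12), 207), (-174, np.int64(-10), 205)]
```

Both views show the rod in line and centred (ends about +155 / −152 mm, within 1–3 mm across). Now lowering.

>>> apply_moves:
  rows:
    - {"x": -0.5, "y": -1.2, "z": 4, "ax": 0, "ay": 0, "az": 0, "gripper": 0.98}
    - {"x": 0, "y": 0, "z": 7, "ax": 0, "ay": 0, "az": 0, "gripper": 0.98}
    - {"x": 0, "y": 0, "z": 7, "ax": 0, "ay": 0, "az": 0, "gripper": 0.98}
    - {"x": 0, "y": 0, "z": 5, "ax": 0, "ay": 0, "az": 0, "gripper": 0.98}
    - {"x": 0, "y": 0, "z": 0, "ax": 0, "ay": 0, "az": 0, "gripper": 0.98}

```text
clock: 20.47
position: [0.6143, -0.0436, 0.0655]
ee_rot: [0.673, 0.74, -0.001, -0.001]
ft_force: [0.5, 0.4, -0.8]
grip_width: 0.077
grasp_force: 31.4
```

```bash
python3 pl.py
```

```text
t 20.4667 p [ 0.6143 -0.0436  0.0655] restframe x,y mm -0.8 0.0 z 65.5 yaw err deg -0.03 tilt [-0.0021  0.0002] F x,y,z 0.56 0.36 -0.83 w 6.6 31.410289406776428
tool delta to laid, mm [-0.   2.5 10.5] az deg -0.03 tiltxy mrad [-2.1  0.2]
```

>>> apply_moves:
  rows:
    - {"x": 0, "y": 0, "z": 3, "ax": 0, "ay": 0, "az": 0, "gripper": 0.98}
    - {"x": 0, "y": 0, "z": 2, "ax": 0, "ay": 0, "az": 0, "gripper": 0.98}
    - {"x": 0, "y": 0, "z": 1, "ax": 0, "ay": 0, "az": 0, "gripper": 0.98}
    - {"x": 0, "y": 0, "z": 0, "ax": 0, "ay": 0, "az": 0, "gripper": 0.98}

```text
clock: 20.8
position: [0.6153, -0.0438, 0.0609]
ee_rot: [0.673, 0.74, -0.0, -0.0]
ft_force: [1.1, 1.1, -0.4]
grip_width: 0.076
grasp_force: 31.4
```

```bash
python3 pl.py
```

```text
t 20.8 p [ 0.6153 -0.0438  0.0609] restframe x,y mm 0.3 -0.3 z 60.9 yaw err deg -0.03 tilt [-0.0001  0.0001] F x,y,z 1.2 1.03 -0.35 w 6.5 31.41111731529236
tool delta to laid, mm [0.3 1.4 5.9] az deg -0.03 tiltxy mrad [-0.1  0.1]
```

>>> apply_moves:
  rows:
    - {"x": 0, "y": 1.3, "z": 1.5, "ax": 0, "ay": 0, "az": 0, "gripper": 0.98}
    - {"x": 0, "y": 0, "z": 1.5, "ax": 0, "ay": 0, "az": 0, "gripper": 0.98}
    - {"x": 0, "y": 0, "z": 0, "ax": 0, "ay": 0, "az": 0, "gripper": 0.98}

```text
clock: 21.05
position: [0.6166, -0.0436, 0.0578]
ee_rot: [0.673, 0.74, -0.0, -0.0]
ft_force: [0.3, 1.4, 0.3]
grip_width: 0.075
grasp_force: 31.4
```

>>> apply_moves:
  rows:
    - {"x": 0, "y": 0, "z": 0.5, "ax": 0, "ay": 0, "az": 0, "gripper": 0.98}
    - {"x": 0, "y": 0, "z": 0.5, "ax": 0, "ay": 0, "az": 0, "gripper": 0.98}
    - {"x": 0, "y": 0, "z": 0, "ax": 0, "ay": 0, "az": 0, "gripper": 0.98}

```text
clock: 21.3
position: [0.6166, -0.0436, 0.057]
ee_rot: [0.673, 0.74, -0.0, -0.0]
ft_force: [0.2, 0.3, 0.3]
grip_width: 0.072
grasp_force: 31.4
```

```bash
python3 pl.py
```

```text
t 21.3 p [ 0.6166 -0.0436  0.057 ] restframe x,y mm 1.6 -0.3 z 57.0 yaw err deg -0.03 tilt [-0.0001  0.0001] F x,y,z 0.22 0.27 0.27 w 6.2 31.41064703464508
tool delta to laid, mm [0.3 0.1 2. ] az deg -0.03 tiltxy mrad [-0.1  0.1]
```

>>> apply_moves:
  rows:
    - {"x": 0, "y": 0, "z": 0.5, "ax": 0, "ay": 0, "az": 0, "gripper": 0.98}
    - {"x": 0, "y": 0, "z": 0.4, "ax": 0, "ay": 0, "az": 0, "gripper": 0.98}
  newtons: 20

```text
clock: 21.47
position: [0.6167, -0.0436, 0.0562]
ee_rot: [0.673, 0.74, 0.0, 0.0]
ft_force: [-0.2, -0.5, -0.9]
grip_width: 0.077
grasp_force: 31.4
```

>>> apply_moves:
  rows:
    - {"x": 0, "y": 0, "z": 0.4, "ax": 0, "ay": 0, "az": 0, "gripper": 0.98}
    - {"x": 0, "y": 0, "z": 0.3, "ax": 0, "ay": 0, "az": 0, "gripper": 0.98}

```text
clock: 21.63
position: [0.6166, -0.0436, 0.0554]
ee_rot: [0.673, 0.74, 0.0, -0.0]
ft_force: [0.3, 0.3, -0.0]
grip_width: 0.074
grasp_force: 31.4
```

```bash
python3 pl.py; python3 chk.py .0825 .0
```

```text
t 21.6333 p [ 0.6166 -0.0436  0.0554] restframe x,y mm 1.6 -0.3 z 55.4 yaw err deg -0.03 tilt [-0.      0.0001] F x,y,z 0.34 0.29 -0.05 w 6.3 31.410309076309204
tool delta to laid, mm [0.3 0.1 0.4] az deg -0.03 tiltxy mrad [-0.   0.1]
side [(90, np.int64(3), 186), (96, np.int64(3), 188), (102, np.int64(3), 186), (108, np.int64(3), 191), (114, np.int64(3), 188), (120, np.int64(3), 191), (126, np.int64(2), 187), (132, np.int64(3), 190), (138, np.int64(4), 193), (144, np.int64(3), 196), (150, np.int64(3), 195), (156, np.int64(1), 133), (162, np.int64(12), 76), (168, np.int64(12), 60), (174, np.int64(5), 57)]
side [(-90, np.int64(-12), 36), (-96, np.int64(-3), 40), (-102, np.int64(-2), 85), (-108, np.int64(-1), 138), (-114, np.int64(0), 127), (-120, np.int64(0), 136), (-126, np.int64(1), 150), (-132, np.int64(0), 102), (-138, np.int64(-4), 129), (-144, np.int64(-6), 122), (-150, np.int64(-6), 113), (-156, np.int64(-7), 112), (-162, np.int64(-11), 123), (-168, np.int64(-11), 131), (-174, np.int64(-12), 52)]
top [(90, np.int64(12), 167), (96, np.int64(0), 234), (102, np.int64(-9), 248), (108, np.int64(0), 246), (114, np.int64(-11), 247), (120, np.int64(-12), 249), (126, np.int64(0), 246), (132, np.int64(0), 247), (138, np.int64(0), 246), (144, np.int64(0), 244), (150, np.int64(0), 245), (156, np.int64(0), 222), (162, np.int64(12), 125), (168, np.int64(10), 204), (174, np.int64(-7), 207)]
top [(-90, np.int64(0), 245), (-96, np.int64(0), 247), (-102, np.int64(5), 246), (-108, np.int64(-1), 244), (-114, np.int64(1), 245), (-120, np.int64(0), 245), (-126, np.int64(0), 247), (-132, np.int64(0), 244), (-138, np.int64(-1), 243), (-144, np.int64(1), 246), (-150, np.int64(0), 245), (-156, np.int64(0), 209), (-162, np.int64(-7), 208), (-168, np.int64(-8), 207), (-174, np.int64(-5), 208)]
```

>>> apply_moves:
  rows:
    - {"x": 0, "y": 0, "z": 0.3, "ax": 0, "ay": 0, "az": 0, "gripper": 0.98}
    - {"x": 0, "y": 0, "z": 0.2, "ax": 0, "ay": 0, "az": 0, "gripper": 0.98}

```text
clock: 21.9
position: [0.6167, -0.0436, 0.055]
ee_rot: [0.673, 0.74, 0.0, -0.0]
ft_force: [-1.3, -0.6, 2.6]
grip_width: 0.077
grasp_force: 31.7
```

>>> apply_moves:
  rows:
    - {"x": 0, "y": 0, "z": 0.3, "ax": 0, "ay": 0, "az": 0, "gripper": 0.98}
    - {"x": 0, "y": 0, "z": 0.2, "ax": 0, "ay": 0, "az": 0, "gripper": 0.98}

```text
clock: 22.07
position: [0.6167, -0.0437, 0.055]
ee_rot: [0.673, 0.74, 0.0, -0.0]
ft_force: [-2.9, 1.3, 7.3]
grip_width: 0.073
grasp_force: 32.3
```

>>> apply_moves:
  rows:
    - {"x": 0, "y": 0, "z": 0.3, "ax": 0, "ay": 0, "az": 0, "gripper": 0.98}
    - {"x": 0, "y": 0, "z": 0.2, "ax": 0, "ay": 0, "az": 0, "gripper": 0.98}

```text
clock: 22.23
position: [0.6168, -0.0437, 0.0549]
ee_rot: [0.673, 0.74, 0.0, -0.0]
ft_force: [-5.1, 0.6, 11.3]
grip_width: 0.076
grasp_force: 32.8
```

Contact came at the predicted height, with 11 N. I'll ease off slightly, then release slowly.

>>> apply_moves:
  rows:
    - {"x": 0, "y": 0, "z": -0.6, "ax": 0, "ay": 0, "az": 0, "gripper": 0.98}
    - {"x": 0, "y": 0, "z": -0.4, "ax": 0, "ay": 0, "az": 0, "gripper": 0.9}
    - {"x": 0, "y": 0, "z": 0, "ax": 0, "ay": 0, "az": 0, "gripper": 0.87}
    - {"x": 0, "y": 0, "z": 0, "ax": 0, "ay": 0, "az": 0, "gripper": 0.84}
    - {"x": 0, "y": 0, "z": 0, "ax": 0, "ay": 0, "az": 0, "gripper": 0.8}

```text
clock: 22.65
position: [0.6166, -0.0436, 0.0548]
ee_rot: [0.673, 0.74, -0.0, -0.0]
ft_force: [-0.2, -0.2, -0.2]
grip_width: 0.202
grasp_force: 0.0
```

>>> apply_moves:
  rows:
    - {"x": 0, "y": 0, "z": 0, "ax": 0, "ay": 0, "az": 0, "gripper": 0.6}
    - {"x": 0, "y": 0, "z": 0, "ax": 0, "ay": 0, "az": 0, "gripper": 0.5}
    - {"x": 0, "y": 0, "z": 0, "ax": 0, "ay": 0, "az": 0, "gripper": 0.5}
    - {"x": 0, "y": 0, "z": 0, "ax": 0, "ay": 0, "az": 0, "gripper": 0.5}

```text
clock: 22.98
position: [0.6167, -0.0437, 0.0549]
ee_rot: [0.673, 0.74, 0.0, -0.0]
ft_force: [-0.5, -0.3, 0.5]
grip_width: 0.504
grasp_force: 0.0
```

>>> apply_moves:
  rows:
    - {"x": 0, "y": 0, "z": -10, "ax": 0, "ay": 0, "az": 0, "gripper": 0.5}
    - {"x": 0, "y": 0, "z": -20, "ax": 0, "ay": 0, "az": 0, "gripper": 0.5}
    - {"x": 0, "y": 0, "z": -30, "ax": 0, "ay": 0, "az": 0, "gripper": 0.5}
    - {"x": 0, "y": 0, "z": -30, "ax": 0, "ay": 0, "az": 0, "gripper": 0.5}
    - {"x": 0, "y": 0, "z": -10, "ax": 0, "ay": 0, "az": 0, "gripper": 0.5}

```text
clock: 23.4
position: [0.6185, -0.0444, 0.1601]
ee_rot: [0.673, 0.74, 0.002, 0.002]
ft_force: [0.8, -0.3, -0.6]
grip_width: 0.5
grasp_force: 0.0
```

>>> apply_moves:
  rows:
    - {"x": 0, "y": -25, "z": -5, "ax": 0, "ay": 0, "az": 0, "gripper": 0.5}
    - {"x": 0, "y": -35, "z": 0, "ax": 0, "ay": 0, "az": 0, "gripper": 0.5}
    - {"x": 0, "y": -35, "z": 0, "ax": 0, "ay": 0, "az": 0, "gripper": 0.5}
    - {"x": 0, "y": -35, "z": 0, "ax": 0, "ay": 0, "az": 0, "gripper": 0.5}
    - {"x": 0, "y": -15, "z": 0, "ax": 0, "ay": 0, "az": 0, "gripper": 0.5}

```text
clock: 23.82
position: [0.4688, -0.0584, 0.1596]
ee_rot: [0.673, 0.74, 0.0, -0.001]
ft_force: [-0.3, -0.5, -0.6]
grip_width: 0.502
grasp_force: 0.0
```

```bash
python3 b.py | grep -v col; python3 chk.py .082 .0
```

```text
t 23.8167 p [ 0.4688 -0.0584  0.1596] restframe x,y mm -146.9 -0.9 z 159.6 yaw err deg -0.11 tilt [-0.0015  0.0016] F x,y,z -0.31 -0.45 -0.63 w 42.6 0.0
brass [(315, 199), (316, 199), (315, 200), (316, 200), (314, 201), (315, 201), (316, 201), (315, 202)]
side [(90, np.int64(3), 188), (96, np.int64(3), 183), (102, np.int64(3), 186), (108, np.int64(3), 188), (114, np.int64(3), 191), (120, np.int64(3), 193), (126, np.int64(2), 186), (132, np.int64(3), 191), (138, np.int64(4), 193), (144, np.int64(3), 194), (150, np.int64(3), 197), (156, np.int64(1), 129), (162, np.int64(12), 77), (168, np.int64(12), 59), (174, np.int64(5), 59)]
side [(-90, np.int64(3), 183), (-96, np.int64(2), 161), (-102, np.int64(3), 183), (-108, np.int64(2), 172), (-114, np.int64(2), 178), (-120, np.int64(3), 180), (-126, np.int64(3), 177), (-132, np.int64(2), 172), (-138, np.int64(3), 175), (-144, np.int64(2), 168), (-150, np.int64(2), 167), (-156, np.int64(3), 173), (-162, np.int64(2), 136), (-168, np.int64(-12), 128), (-174, np.int64(-2), 120)]
top [(90, np.int64(-10), 246), (96, np.int64(-12), 250), (102, np.int64(-11), 249), (108, np.int64(-11), 245), (114, np.int64(-11), 246), (120, np.int64(-12), 249), (126, np.int64(0), 247), (132, np.int64(0), 246), (138, np.int64(1), 248), (144, np.int64(1), 245), (150, np.int64(0), 244), (156, np.int64(0), 220), (162, np.int64(12), 122), (168, np.int64(10), 202), (174, np.int64(-7), 204)]
top [(-90, np.int64(1), 244), (-96, np.int64(0), 246), (-102, np.int64(5), 245), (-108, np.int64(1), 244), (-114, np.int64(1), 245), (-120, np.int64(0), 244), (-126, np.int64(0), 247), (-132, np.int64(0), 244), (-138, np.int64(-1), 243), (-144, np.int64(1), 245), (-150, np.int64(0), 244), (-156, np.int64(0), 208), (-162, np.int64(-7), 206), (-168, np.int64(-8), 204), (-174, np.int64(-5), 205)]
```

Both views show the rod lying straight and centred (ends about +155 / −156 mm). The button is out and the arm is clear. Handing in.

```bash
python3 -c "
from workcell import *
print(hand_in())"
```

```text
the job is handed in; nothing more can be done
None
```

I closed the rest by one hole, with the button standing out through the second hole, laid the rod straight and centred in both notches, and handed the job in at about 24 s with the arm clear; no verdict came back.

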